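# Level the spice step with a wedge, then load it

## Robot

A 6-joint arm with a two-finger parallel gripper is mounted at the origin on a cart in front of the work surface, level with it; the furniture and walls round the work are solid. World frame = base frame: x ahead of the robot, y to its left, z up, the work surface at z = 0. Lengths are in m, angles in rad, forces in N, time in s.
With the tool pointing down it reaches from about 0.3 to 0.775 m from the base axis. Payload 14.6 kg.
Tool frame: the origin (TCP) lies at the very end of the fingers, on their centre line; the grasp point (between the pads) lies 19 mm behind it; x points along the fingers, y is the direction in which the jaws open and shut, and the axes are right-handed (so a half turn about x gives the same grasp; the last joint's range is limited). The gripper opens to 94 mm and grips with 3 to 60 N. Pads are 16 mm wide; open, the fingers measure 119 mm over their backs; the gripper's body (75 mm by 177 mm) begins 78 mm behind the grasp point.
Start: joints at [1.039, 0.3, 1.521, -0, 1.321, -0.067], TCP at [0.247, 0.492, 0.205] pointing down, gripper open.
Joint ranges: [-3.03, 3.03], [-0.79, 2.21], [0.23, 2.52], [-1.04, 4.18], [0, 3.07], [-2.55, 2.55]. Speed limits (rad/s): [2.22, 2.22, 2.57, 3.14, 3.14, 3.14].

## Interface

Orientations are given as [roll, pitch, yaw] about the fixed x, y, z axes, in that order (R = Rz(yaw) Ry(pitch) Rx(roll)).
In Python, from station import ctrl, viewer, hand_in gives the robot as it stands. The module is installed in compiled form; this text tells all that it offers.
- The arm moves only by the tool play_rows, never from a script. Its argument "deltas" is a list that holds one entry, the list of rows, each a list of 7 numbers: the shift along the tool's x, y, z in mm, then the turn, a rotation vector about the tool's x, y, z in rad, then the finger opening in mm, from 0 to 94. In form: [[[dx, dy, dz, ax, ay, az, gripper], ...]]. A call has 1 to 10 rows; each row shifts and turns the commanded pose from where the row before left it, along the tool's axes as they then stand; what a row does not reach is not made up. A row lasts 1/10 s, in which the tool goes at most 50 mm and 8.59 degrees, less where a joint would pass 70% of its speed; a pose out of reach is approached as far as the arm can. A call with a gripper value outside its range is refused whole. The fingers move at their own pace and stop on an object; "grip_force" is the grip in N (left out, the last holds). Time passes only in rows, so rows that do not move let the fingers close. It gives the time, the measured TCP pose, the force and the opening at its end, in the units of the state.
- ctrl.get_obs(): the state, without advancing time (a new reading comes with each control period).
- viewer.camera(name): name is "scene" or "side" or "wrist"; returns a dict with "img" (384x512x3 uint8, red, green, blue), "fx", "fy", "cx", "cy" (pixels), "distortion" ([k1, k2, p1, p2, k3] as OpenCV has them; the pictures are not rectified), "rvec" (rotation vector, rad) and "tvec" (3), from world to camera coordinates, as OpenCV has them. Camera axes: x right, y down, z forward; pixel columns grow to the right and rows downward; lengths in m; the calibration is good to about 2 mm. A picture is of the moment at which its call begins. There is no depth.
- hand_in(): hands the job in, once; it reports no verdict.
The state is a dict: "time_s": time; "qpos": joint angles; "joint_vel": joint speeds; "tau": joint torques, N m; "ee_pos": TCP position; "eef_rot": TCP orientation; "force": force on the tool from outside, world axes, zero at the start; "moment": the same for the moment, N m; "grip_width": finger opening in m.
Only numpy, scipy, OpenCV 4.12 (cv2) and the standard library are available. Lean on these libraries where they do the work, as an engineer would, in place of code of your own. Each camera call takes 0.05 s, during which the arm holds its last target.

## Task

The front feet of the low wooden spice step are too short, so its board slopes down towards the robot. While the board is still empty, lift the orange wedge off its hook, push it nose first under the board's front edge until it jams tight and the board is level, then stand every round spice tin that is out on the worktop on the board, lid up. Let go of everything, leave the wedge in place, and do not disturb the mug or the squat jar with the green lid beside the hook stand.

Things in the scene. Friction and masses are not known exactly. Their poses are not given: they have to be found in the camera images.
- spice_step: low wooden step on the worktop, fixed: a dark back rail with a light board hinged to its front, 300 mm wide along its y. Origin on the worktop under the board when level; +x points from the front edge to the back rail, horizontally. The rail carries a dark lip at the back whose top is 44 mm high. To its left a fixed coffee maker, 354 mm high, fills x over 0.57, y 0.02 to 0.24: go round it.
- step_board (a joint): hinge of the board, rad: 0 = level, where a stop keeps it from rising further; 0.068 = fully sagged at the front, resting on its stop. Falls by its own weight (board 0.5 kg; about 2.5 N at the front edge); pushing the wedge in takes about 5 to 15 N, then the force rises sharply when the board meets its upper stop.
- board_mid (a point): centre of the board's top face (board 120 mm deep along x, 300 mm along y, 16 mm thick; top 32.5 mm over the worktop when level). Axes turn with the board: x to the back, y along its width, z up out of the face.
- board_edge (a point): middle of the lower front edge of the board, about 8 mm over the worktop when sagged and 16.5 mm when level. Same axes as the board.
- hook_stand: fixed stand: 100 x 100 mm dark base, 16 mm steel post, and at its top a flat steel bar pointing along the stand's -y, 18 mm wide, 6 mm thick, 114 mm long from the post's axis, its top 132 mm over the worktop; the bar's end has a lip that rises 8 mm above it. Origin under the post on the worktop. The post does not rise above the bar.
- hook_bar (a point): point on the top face of the bar, 55 mm out from the post's axis, near which the wedge hangs; axes as the stand's.
- wedge_tab (a point): centre of the solid upper part of the upright tab on the orange plastic wedge (0.2 kg, slippery body), 85 mm above its flat underside. Axes: x to the nose, z up. Tab 12 mm thick along y, 36 mm along x, solid from 62 to 108 mm above the underside; below that a hole 24 mm wide, by which it hangs level on the bar. Lifted 10 mm or more it clears the bar's lip and comes off along the stand's -y.
- wedge_nose (a point): middle of the lower edge of the wedge's thin nose, 81 mm ahead of the tab's centre. The nose is 4 mm thick; the wedge is 36 mm wide and its top rises 1 in 4 to 26.5 mm, 90 mm back. With the wedge flat on the worktop the board is level when the nose is about 50 mm under its front edge.
- wedge_heel (a point): centre of the wedge's upright rear face, 44 mm behind the tab's centre and 13 mm above the underside; the face is 36 mm wide, 26.5 mm high, a good place to push.
- mug: cream mug, 83 x 117 x 94 mm, origin under its middle; to be left alone
- mustard: squat glass jar with a dark green lid, near the hook stand, 68 x 84 mm, origin under its middle; to be left alone
- tin_1_mid (a point): low round metal spice tin with a red lid, 48 mm across and 44 mm high, 0.09 kg, standing lid up; this point is its centre, 22 mm above its foot, z along its axis. May be absent.
- tin_1: the same tin with the red lid; origin under its foot
- tin_2_mid (a point): low round metal spice tin with a green lid, 48 mm across and 44 mm high, 0.09 kg, standing lid up; this point is its centre, 22 mm above its foot, z along its axis. May be absent.
- tin_2: the same tin with the green lid; origin under its foot
- tin_3_mid (a point): low round metal spice tin with a blue lid, 48 mm across and 44 mm high, 0.09 kg, standing lid up; this point is its centre, 22 mm above its foot, z along its axis. May be absent.
- tin_3: the same tin with the blue lid; origin under its foot
- tin_4_mid (a point): low round metal spice tin with a yellow lid, 48 mm across and 44 mm high, 0.09 kg, standing lid up; this point is its centre, 22 mm above its foot, z along its axis. May be absent.
- tin_4: the same tin with the yellow lid; origin under its foot
- tin_5_mid (a point): low round metal spice tin with a black lid, 48 mm across and 44 mm high, 0.09 kg, standing lid up; this point is its centre, 22 mm above its foot, z along its axis. May be absent.
- tin_5: the same tin with the black lid; origin under its foot
Mind the look-alikes: they are no part of the job. What is shaped like the tin_1 but pink, turquoise or white is not meant.

How it is judged:
On the way, in this order (a step that is already met when the one before it is completed fails the run):
1. the wedge is off its hook (horizontal distance between wedge_tab and hook_bar above 0.09 m), for 0.2 s.
2. the wedge is jammed under the board, which is level and still carries no tin (value of joint step_board below 0.015 rad and contact force between wedge and spice_step above 1 N and angle between wedge_tab's own z axis and vertical below 0.1 rad and height (world z) of each of tin_1_mid, tin_2_mid, tin_3_mid, tin_4_mid, tin_5_mid below 0.04 m), for 0.2 s.
At the end, for the whole second after the job is handed in: the board is within 0.015 rad of level and rests on the wedge (over 1 N), the wedge is upright within 0.1 rad, and every tin present stands on the board: its centre within 60 mm (depth) and 150 mm (width) of the board's middle, upright within 0.12 rad and still (value of joint step_board below 0.015 rad and contact force between wedge and spice_step above 1 N and angle between wedge_tab's own z axis and vertical below 0.1 rad and x of tin_1_mid in the frame of board_mid between -0.06 and 0.06 m and y of tin_1_mid in the frame of board_mid between -0.15 and 0.15 m and z of tin_1_mid in the frame of board_mid between 0.015 and 0.03 m and angle between each of tin_1_mid, tin_2_mid, tin_3_mid, tin_4_mid, tin_5_mid's own z axis and vertical below 0.12 rad and linear speed of each of tin_1, tin_2, tin_3, tin_4, tin_5 below 0.03 m/s and x of tin_2_mid in the frame of board_mid between -0.06 and 0.06 m and y of tin_2_mid in the frame of board_mid between -0.15 and 0.15 m and z of tin_2_mid in the frame of board_mid between 0.015 and 0.03 m and x of tin_3_mid in the frame of board_mid between -0.06 and 0.06 m and y of tin_3_mid in the frame of board_mid between -0.15 and 0.15 m and z of tin_3_mid in the frame of board_mid between 0.015 and 0.03 m and x of tin_4_mid in the frame of board_mid between -0.06 and 0.06 m and y of tin_4_mid in the frame of board_mid between -0.15 and 0.15 m and z of tin_4_mid in the frame of board_mid between 0.015 and 0.03 m and x of tin_5_mid in the frame of board_mid between -0.06 and 0.06 m and y of tin_5_mid in the frame of board_mid between -0.15 and 0.15 m and z of tin_5_mid in the frame of board_mid between 0.015 and 0.03 m); the robot touches nothing.
It fails at once if the mug or the squat jar is moved over 30 mm (distance of any of mug, mustard from where it was at the start of the episode above 0.03 m).
Of tin_1, tin_2, tin_3, tin_4, tin_5 only 3 to 5 are there at a start; the rules pass over those that are not, and their reading is None.
At some moment in a run one of tin_1, tin_2, tin_3, tin_4, tin_5 may be knocked a few centimetres aside while the robot is not near it.
It also fails if it takes over 210 s, if anything falls off the work surface, if the arm or the gripper's body presses on something with over 40 N, if the wrist force passes 120 N, or if a joint passes its speed limit or range.

## Working session

There is one attempt and no reset: what is moved stays moved. The work goes in short steps, Python scripts to look and compute and a tool call to move; the robot and the scene stay as the last step left them, time stands still between calls to the robot, and variables do not carry over. Pictures are saved under pics/ and viewed, and the job is handed in when it is done.

Besides the shell and the picture viewer there is one more tool, called after ">>>" as a command line: name --argument value ..., lists and objects as JSON in quotes. play_rows: Moves the arm, as the interface text tells. Its arguments: {"type":"object","properties":{"deltas":{"type":"array","items":{"type":"array","items":{"type":"array","items":{"type":"number"}}}},"grip_force":{"type":"number"}},"required":["deltas"]}

```bash
mkdir -p pics
cat > h.py <<'E'
import numpy as np,cv2,pickle
from scipy.spatial.transform import Rotation as R
from station import ctrl,viewer,hand_in
def snap(name,fn):
    c=viewer.camera(name); cv2.imwrite('pics/%s.png'%fn,c['img'][:,:,::-1]); pickle.dump(c,open('pics/%s.pkl'%fn,'wb')); return c
def load(fn): return pickle.load(open('pics/%s.pkl'%fn,'rb'))
def K(c): return np.array([[c['fx'],0,c['cx']],[0,c['fy'],c['cy']],[0,0,1.]])
def ray(c,u,v):
    p=cv2.undistortPoints(np.array([[[u,v]]],float),K(c),np.array(c['distortion'],float))[0,0]
    Rm=cv2.Rodrigues(np.array(c['rvec'],float))[0]; t=np.array(c['tvec'],float).ravel()
    o=-Rm.T@t; d=Rm.T@np.array([p[0],p[1],1]); return o,d/np.linalg.norm(d)
def onz(c,u,v,z):
    o,d=ray(c,u,v); return o+d*(z-o[2])/d[2]
def tri(c1,p1,c2,p2):
    o1,d1=ray(c1,*p1);o2,d2=ray(c2,*p2)
    A=np.stack([d1,-d2],1); s=np.linalg.lstsq(A,o2-o1,rcond=None)[0]
    a=o1+d1*s[0];b=o2+d2*s[1]; return (a+b)/2,np.linalg.norm(a-b)
def proj(c,P):
    return cv2.projectPoints(np.array(P,float).reshape(-1,1,3),np.array(c['rvec'],float),np.array(c['tvec'],float),K(c),np.array(c['distortion'],float))[0][:,0]
def state():
    o=ctrl.get_obs(); print({k:np.round(o[k],4).tolist() for k in o}); return o
E
python3 - <<'E'
from h import *
np.set_printoptions(precision=4,suppress=True)
for n in ['scene','side','wrist']:
    c=snap(n,n+'0'); print(n,ray(c,c['cx'],c['cy']),c['fx'])
o=state(); print(R.from_euler('xyz',o['eef_rot']).as_matrix())
E
```

```text
scene (array([-0.095 , -0.9072,  0.7394]), array([ 0.5079,  0.6968, -0.5064])) 371.947666564864
side (array([ 0.1996, -1.5702,  0.7907]), array([ 0.1973,  0.8991, -0.3908])) 498.2855908942933
wrist (array([0.181 , 0.5248, 0.3837]), array([ 0.2248, -0.1141, -0.9677])) 336.4759087081858
{'time_s': 0.15, 'qpos': [1.0394, 0.3004, 1.5214, 0.0, 1.3207, -0.0666], 'joint_vel': [0.0005, -0.0029, -0.0014, 0.0014, 0.0004, -0.0], 'tau': [-0.0005, -53.196, -35.2824, 0.0707, 0.0236, -0.0], 'ee_pos': [0.2464, 0.4915, 0.205], 'eef_rot': [-1.6652, 1.5699, -2.13], 'force': [0.4839, -0.2736, 0.2527], 'moment': [0.0514, 0.0497, 0.0226], 'grip_width': 0.0944}
[[-0.0005  0.4482  0.8939]
 [-0.0007  0.8939 -0.4482]
 [-1.     -0.0008 -0.0001]]
```

View pics/scene0.png

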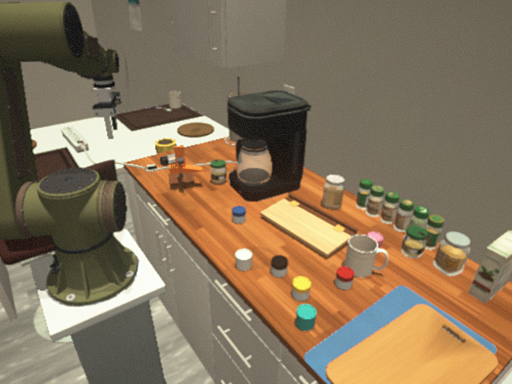

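View pics/side0.png

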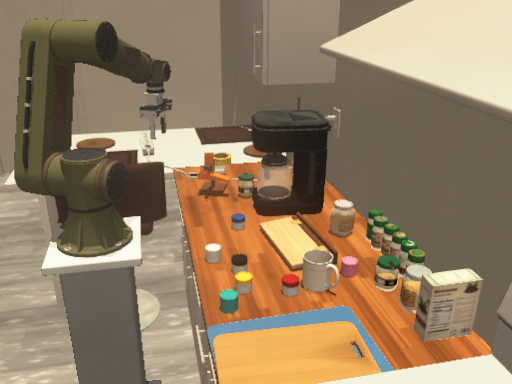

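View pics/wrist0.png

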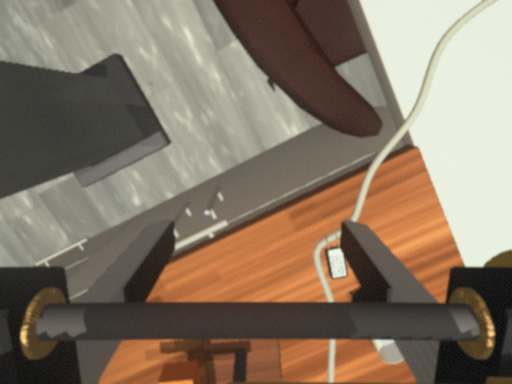

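Scene view: blue tin (239,213), black (279,265), yellow (302,288), red (345,277); decoys are white, turquoise and pink. The wedge hangs on its hook near (182,165), the board is at (305,227), and the mug is at (363,255).

Run:
```python
from h import *
np.set_printoptions(precision=4,suppress=True)
for n in ['scene','side']:
    c=load(n+'0'); hsv=cv2.cvtColor(c['img'],cv2.COLOR_RGB2HSV); H,S,V=cv2.split(hsv)
    ms={'blue':(H>100)&(H<130)&(S>120),'yellow':(H>24)&(H<34)&(S>180)&(V>120),'red':((H<3)|(H>174))&(S>200)&(V>100),'black':(V<45),'green':(H>38)&(H<85)&(S>100),'teal':(H>80)&(H<98)&(S>120),'pink':(H>150)&(H<174)&(S>60),'orange':(H>4)&(H<14)&(S>215)}
    for k,m in ms.items():
        nn,l,st,ce=cv2.connectedComponentsWithStats(m.astype(np.uint8))
        for i in range(1,nn):
            if 15<st[i,4]<900 : 
                p=onz(c,*ce[i],.044)
                if 0.1<p[0]<1: print(n,k,st[i],ce[i],p)
    im=cv2.cvtColor(c['img'],cv2.COLOR_RGB2BGR)
    def crop(x0,y0,x1,y1,f,nm): cv2.imwrite('pics/'+nm+'.png',cv2.resize(im[y0:y1,x0:x1],None,fx=f,fy=f,interpolation=cv2.INTER_CUBIC))
    if n=='scene': crop(130,130,260,230,6,'s_hook'); crop(220,180,400,315,4,'s_step')
    else: crop(160,130,290,230,6,'d_hook'); crop(195,195,375,320,4,'d_step')
```

```text
scene blue [233 207  11   6  57] [238.3509 209.7544] [ 0.4833 -0.0185  0.044 ]
scene black [114  54   5  18  42] [116.119   63.0476] [0.8996 2.6092 0.044 ]
scene black [107  56   4   8  16] [108.1875  59.875 ] [0.8839 2.7961 0.044 ]
scene black [94 82 20  6 53] [103.717   85.2642] [0.5824 1.8894 0.044 ]
scene black [94 94 25 14 87] [106.4023 103.8736] [0.4671 1.4311 0.044 ]
scene black [112 118   4  11  24] [113.8333 122.8333] [0.4001 1.0685 0.044 ]
scene black [237 140   7  14  43] [238.6047 145.6977] [0.7841 0.4349 0.044 ]
scene black [100 171   7   8  22] [103.2273 174.6818] [0.1794 0.4986 0.044 ]
scene black [230 174  10  17  46] [233.5    182.7609] [0.572  0.1495 0.044 ]
scene black [114 189  12  41 294] [120.017  209.1463] [0.1532 0.2126 0.044 ]
scene black [242 190   7  10  25] [244.6  194.56] [0.5575 0.0526 0.044 ]
scene green [212 160  13   7  55] [218.1091 163.5818] [0.6085 0.326  0.044 ]
scene green [361 179  12  10  89] [365.9551 183.1798] [ 0.9939 -0.1428  0.044 ]
scene green [371 189  12   7  30] [376.6667 192.6667] [ 0.9697 -0.2138  0.044 ]
scene green [386 192  13  10
[... 925 characters left out ...]
 black [385 281   6   5  22] [387.1818 283.    ] [ 0.8048 -0.5216  0.044 ]
side green [241 174  12   6  40] [246.75  176.175] [0.5976 0.3622 0.044 ]
side green [369 209  48  44 518] [391.1525 230.1757] [ 0.9622 -0.2315  0.044 ]
side green [367 224   6  14  49] [369.4898 230.2245] [ 0.8919 -0.2166  0.044 ]
side green [412 250  10   5  37] [416.4324 251.9459] [ 0.97   -0.3824  0.044 ]
side green [378 255  22  14 215] [388.0512 261.4326] [ 0.8596 -0.416   0.044 ]
side green [408 254  17   9  90] [415.6778 258.6667] [ 0.9472 -0.4188  0.044 ]
side green [220 290  18  23 202] [229.0198 297.7921] [ 0.3723 -0.4986  0.044 ]
side teal [221 290  17  10 139] [228.6403 294.741 ] [ 0.3737 -0.4848  0.044 ]
```

View pics/s_hook.png

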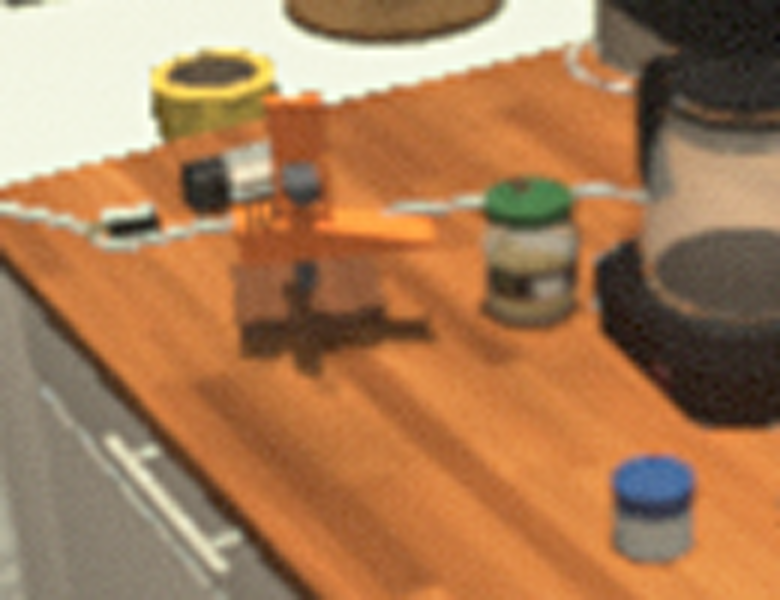

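View pics/d_hook.png

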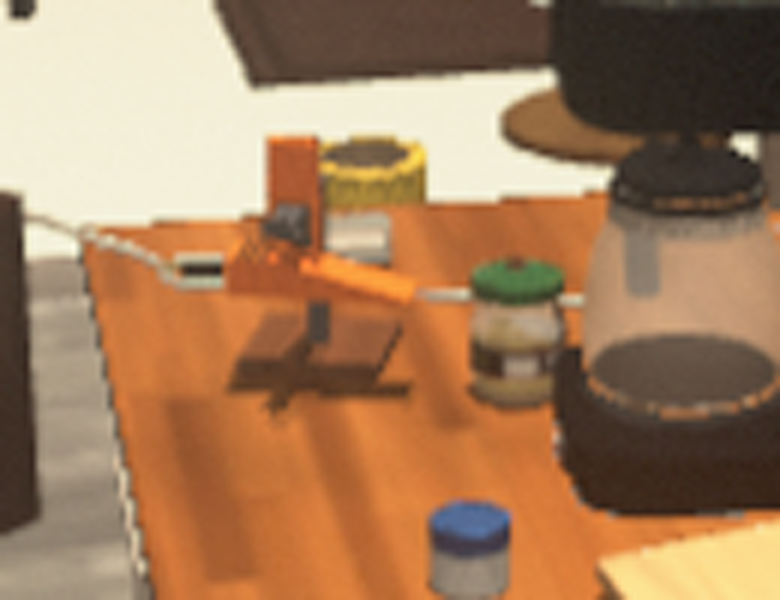

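View pics/s_step.png

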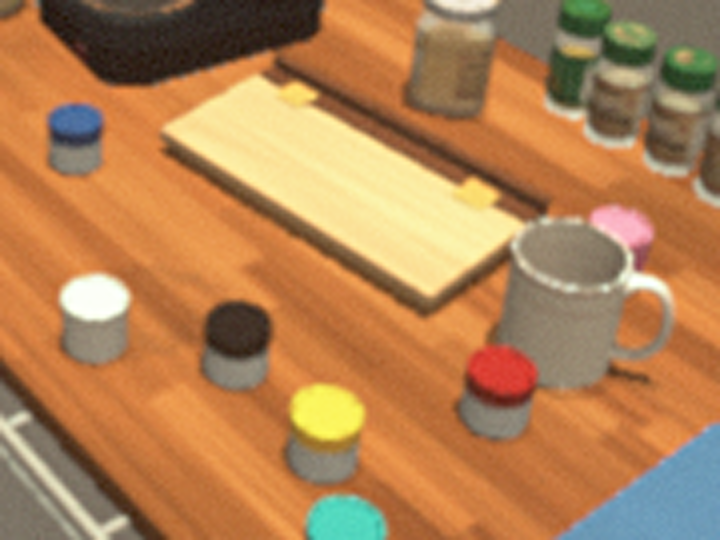

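View pics/d_step.png

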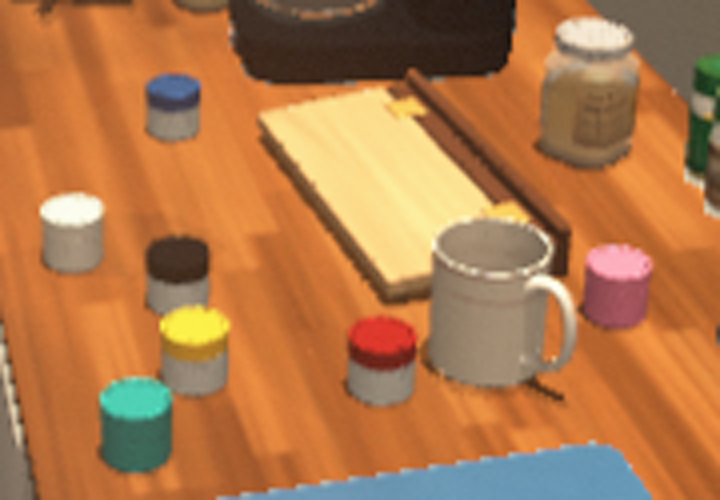

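```bash
cat >> h.py <<'E'
def uv(x0,y0,f,U,V): return ((U+.5)/f-.5+x0,(V+.5)/f-.5+y0)
E
python3 - <<'E'
from h import *
np.set_printoptions(precision=4,suppress=True)
a=load('scene0');b=load('side0')
S=lambda U,V:uv(220,180,4,U,V)
D=lambda U,V:uv(195,195,4,U,V)
for nm,p,q in [('FL',(163,133),(260,122)),('FR',(425,300),(388,286)),('BL',(265,76),(392,86))]:
    print(nm,tri(a,S(*p),b,D(*q)))
# lids top ellipse centres, z=.044
for nm,p,q in [('blue',(76,121),(173,90)),('black',(237,326),(179,256)),('yellow',(327,411),(195,325)),('red',(502,373),(382,340)),('white',(95,297),(72,209)),('teal',(346,520),(136,396)),('pink',(621,230),(618,266))]:
    print(nm,tri(a,S(*p),b,D(*q)),onz(a,*S(*p),.044),onz(b,*D(*q),.044))
print('mugrim',tri(a,S(572,262),b,D(493,247)), onz(a,*S(572,262),.094))
S=lambda U,V:uv(130,130,6,U,V)
D=lambda U,V:uv(160,130,6,U,V)
for nm,p,q in [('tabtopL',(268,94),(268,137)),('tabtopR',(325,94),(319,137)),('barend',(302,183),(291,222)),('nose',(434,238),(413,300)),('baseFL',(241,315),(232,388)),('mustlid',(529,200),(517,278))]:
    print(nm,tri(a,S(*p),b,D(*q)))
print('bases',[ (onz(b,*D(*q),0.0)) for q in [(260,312),(404,322),(380,390),(232,386)]])
E
```

```text
FL (array([ 0.5605, -0.0407,  0.0132]), np.float64(0.0017322562734028394))
FR (array([ 0.5905, -0.3332,  0.0133]), np.float64(0.001083281643468849))
BL (array([ 0.6809, -0.0353,  0.0306]), np.float64(0.004220005625924188))
blue (array([ 0.4882, -0.0125,  0.0379]), np.float64(0.0008328815472835827)) [ 0.4837 -0.0197  0.044 ] [ 0.4856 -0.0258  0.044 ]
black (array([ 0.4387, -0.2947,  0.036 ]), np.float64(0.0008769961223130429)) [ 0.4321 -0.302   0.044 ] [ 0.4365 -0.3075  0.044 ]
yellow (array([ 0.4301, -0.3992,  0.0415]), np.float64(0.0002250094386076507)) [ 0.428  -0.4011  0.044 ] [ 0.4294 -0.403   0.044 ]
red (array([ 0.5546, -0.4389,  0.0377]), np.float64(0.0009143514989036361)) [ 0.5494 -0.4427  0.044 ] [ 0.5512 -0.449   0.044 ]
white (array([ 0.3694, -0.2174,  0.0424]), np.float64(0.0007074818279394449)) [ 0.368  -0.2193  0.044 ] [ 0.3693 -0.2196  0.044 ]
teal (array([ 0.3755, -0.477 ,  0.0429]), np.float64(0.001861045840530642)) [ 0.3758 -0.4769  0.044 ] [ 0.3745 -0.4797  0.044 ]
pink (array([ 0.7524, -0.3813,  0.0382]), np.float64(0.000750477156818097)) [ 0.7448 -0.386   0.044 ] [ 0.7485 -0.39    0.044 ]
mugrim (array([ 0.6377, -0.4203,  0.0877]), np.float64(0.005584694620765615)) [ 0.6267 -0.4274  0.094 ]
tabtopL (array([0.4163, 0.3156, 0.1773]), np.float64(0.0016755667898638428))
tabtopR (array([0.4469, 0.2965, 0.1791]), np.float64(0.0028033307826682992))
barend (array([0.427 , 0.2999, 0.1207]), np.float64(0.0016912461391045326))
nose (array([0.504 , 0.2729, 0.0698]), np.float64(0.00023128319022743988))
baseFL (array([ 0.3943,  0.3581, -0.0068]), np.float64(0.024932854795426066))
mustlid (array([0.5736, 0.2671, 0.0814]), np.float64(0.0015870837397315395))
bases [array([0.4209, 0.4511, 0.    ]), array([ 0.5198,  0.4096, -0.    ]), array([0.4827, 0.2886, 0.    ]), array([0.385 , 0.3168, 0.    ])]
```

>>> play_rows --deltas '[[[-45,0,0,0,0,0,94],[-45,0,0,0,0,0,94],[0,-12,37,0,0,0,94],[0,-12,37,0,0,0,94],[0,-12,37,0,0,0,94],[0,-12,37,0,0,0,94],[0,-12,37,0,0,0,94],[0,-12,37,0,0,0,94],[0,-12,37,0,0,0,94],[0,0,0,0,0,0,50]]]' --grip_force 40

```text
time_s: 1.15
ee_pos: [0.4426, 0.2977, 0.2949]
eef_rot: [-1.595, 1.57, -2.063]
force: [-0.4, 1.0, 0.4]
grip_width: 0.0891
```

Run:
```python
from h import *
c=snap('wrist','w1'); state()
```

```text
{'time_s': 1.2, 'qpos': [0.5269, 0.2098, 1.4273, -0.0, 1.5053, -0.5761], 'joint_vel': [0.0536, -0.0101, 0.0071, 0.005, -0.0001, 0.028], 'tau': [-2.7804, -49.1199, -37.3479, -0.1377, 0.0286, -0.5236], 'ee_pos': [0.4414, 0.2991, 0.295], 'eef_rot': [-2.0947, 1.5699, -2.5625], 'force': [-0.5147, 0.3787, -0.5154], 'moment': [0.0583, 0.032, 0.0009], 'grip_width': 0.0851}
```

View pics/w1.png

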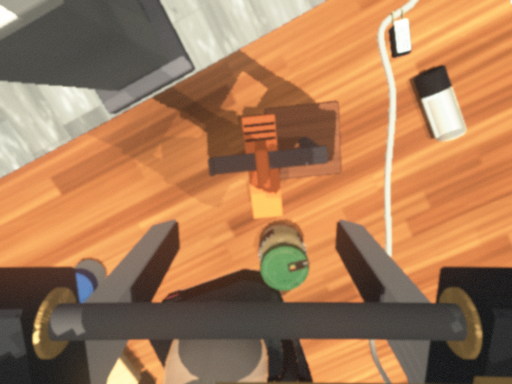

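Run:
```python
from h import *
c=load('w1'); im=c['img'][:,:,::-1]
cv2.imwrite('pics/w1z.png',cv2.resize(im[95:225,195:350],None,fx=5,fy=5,interpolation=cv2.INTER_CUBIC))
```

```text
(no output)
```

View pics/w1z.png

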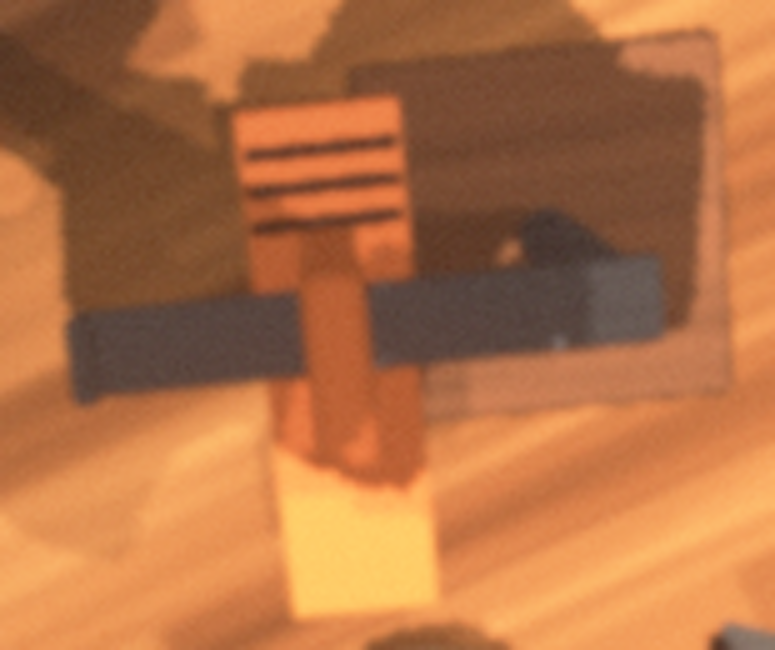

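Run:
```python
from h import *
np.set_printoptions(precision=4,suppress=True)
c=load('w1'); P=lambda U,V,z: onz(c,*uv(195,95,5,U,V),z)
hl,hr,nl,nr=P(233,108,.0965),P(403,96,.0965),P(296,616,.074),P(438,602,.074)
print(hl,hr,nl,nr)
h=(hl+hr)/2;n=(nl+nr)/2;d=(n-h)[:2]; print('heel',h,'nose',n,'len',np.linalg.norm(d),'yaw',np.arctan2(d[1],d[0]))
u=d/np.linalg.norm(d); print('tab from heel',h[:2]+.044*u,'from nose',n[:2]-.081*u)
print('widths',np.linalg.norm(hl-hr),np.linalg.norm(nl-nr))
a=P(73,361,.14);b=P(661,297,.132); e=(b-a)[:2]; print('lip',a,'post',b,np.linalg.norm(e),'yaw',np.arctan2(e[1],e[0])-np.pi/2)
for p in [(298,228),(355,226),(374,420),(312,425)]: print('tabtop',P(*p,.178))
m=onz(c,285,262,.084);print('mustard',m)
o=state(); Rm=R.from_euler('xyz',o['eef_rot']).as_matrix(); print(Rm, o['ee_pos'])
```

```text
[0.3825 0.3086 0.0965] [0.3971 0.3429 0.0965] [0.5003 0.2637 0.074 ] [0.5131 0.2971 0.074 ]
heel [0.3898 0.3257 0.0965] nose [0.5067 0.2804 0.074 ] len 0.12540959478568325 yaw -0.3702486597954827
tab from heel [0.4308 0.3098] from nose [0.4312 0.3097]
widths 0.03725783810019314 0.03574452488979076
lip [0.4114 0.2594 0.14  ] post [0.4549 0.3711 0.132 ] 0.11980651863426212 yaw -0.3713319614698021
tabtop [0.4047 0.3141 0.178 ]
tabtop [0.4089 0.3232 0.178 ]
tabtop [0.4415 0.3107 0.178 ]
tabtop [0.4373 0.3003 0.178 ]
mustard [0.5677 0.2737 0.084 ]
{'time_s': 1.2, 'qpos': [0.5269, 0.2098, 1.4273, -0.0, 1.5053, -0.5761], 'joint_vel': [0.0536, -0.0101, 0.0071, 0.005, -0.0001, 0.028], 'tau': [-2.7804, -49.1199, -37.3479, -0.1377, 0.0286, -0.5236], 'ee_pos': [0.4414, 0.2991, 0.295], 'eef_rot': [-2.0947, 1.5699, -2.5625], 'force': [-0.5147, 0.3787, -0.5154], 'moment': [0.0583, 0.032, 0.0009], 'grip_width': 0.0851}
[[-0.0007  0.4509  0.8926]
 [-0.0005  0.8926 -0.4509]
 [-1.     -0.0007 -0.0004]] [0.4414 0.2991 0.295 ]
```

>>> play_rows --deltas '[[[0,5,-14.2,-0.097,0,0,50],[0,0,0,0,0,0,50],[0,0,0,0,0,0,50],[20,0,0,0,0,0,50],[30,0,0,0,0,0,50],[30,0,0,0,0,0,50],[0,0,0,0,0,0,50]]]'

```text
time_s: 1.9
ee_pos: [0.4287, 0.3106, 0.2121]
eef_rot: [-2.198, 1.565, -2.567]
force: [0.0, 0.0, 0.9]
grip_width: 0.0498
```

Run:
```python
from h import *
c=snap('wrist','w2'); o=state(); print(R.from_euler('xyz',o['eef_rot']).as_matrix())
```

```text
{'time_s': 1.95, 'qpos': [0.5578, 0.2503, 1.5622, -0.0, 1.3318, -0.644], 'joint_vel': [-0.002, -0.0341, -0.058, 0.0003, 0.0229, -0.007], 'tau': [-0.0081, -47.1718, -32.0124, 0.0426, -0.4952, 0.0237], 'ee_pos': [0.4295, 0.3111, 0.2148], 'eef_rot': [-2.198, 1.5681, -2.567], 'force': [-0.1947, 0.0905, 0.7678], 'moment': [0.0123, -0.0658, 0.005], 'grip_width': 0.0498}
[[-0.002238    0.36062218  0.9327093 ]
 [-0.00144914  0.93270949 -0.36062572]
 [-0.99999645 -0.00215871 -0.00156481]]
```

View pics/w2.png

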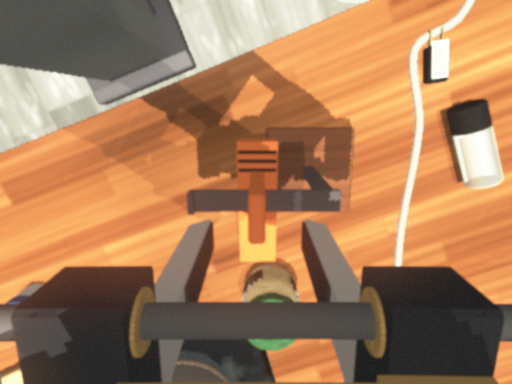

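Tab at column 258, fingers at 212 and 303, so it is centred and parallel to the jaws. Descending and closing.

>>> play_rows --deltas '[[[25,0,0,0,0,0,50],[25,0,0,0,0,0,50],[21,0,1,0,0,0,50],[0,0,0,0,0,0,50],[0,0,0,0,0,0,0],[0,0,0,0,0,0,0],[0,0,0,0,0,0,0],[0,0,0,0,0,0,0],[0,0,0,0,0,0,0]]]' --grip_force 50

```text
time_s: 2.85
ee_pos: [0.431, 0.3109, 0.1449]
eef_rot: [0.468, 1.57, 0.1]
force: [-1.0, -3.5, 2.6]
grip_width: 0.0133
```

>>> play_rows --deltas '[[[0,0,0,0,0,0,0],[-5,0,0,0,0,0,0],[-8,0,0,0,0,0,0],[-5,0,0,0,0,0,0],[0,0,0,0,0,0,0],[0,0,0,0,0,0,0]]]'

```text
time_s: 3.45
ee_pos: [0.4309, 0.3109, 0.1625]
eef_rot: [1.031, 1.571, 0.664]
force: [-0.4, -0.4, -2.1]
grip_width: 0.0115
```

Run:
```python
from h import *
state()
im=np.hstack([cv2.resize(snap(n,n+'3')['img'][100:260,y:y+200],None,fx=2,fy=3)[...,::-1] for n,y in [('scene',80),('side',110)]])
cv2.imwrite('pics/c3.png',im)
```

```text
{'time_s': 3.45, 'qpos': [0.5562, 0.2979, 1.6271, 0.0, 1.2164, -0.6468], 'joint_vel': [0.0004, 0.0068, 0.005, 0.0012, -0.0031, -0.0008], 'tau': [0.0082, -53.2934, -35.139, 0.04, 0.0853, 0.0003], 'ee_pos': [0.4309, 0.3109, 0.1625], 'eef_rot': [1.0315, 1.5707, 0.6637], 'force': [-0.3687, -0.3961, -2.0967], 'moment': [-0.0033, 0.0236, -0.0254], 'grip_width': 0.0115}
```

View pics/c3.png

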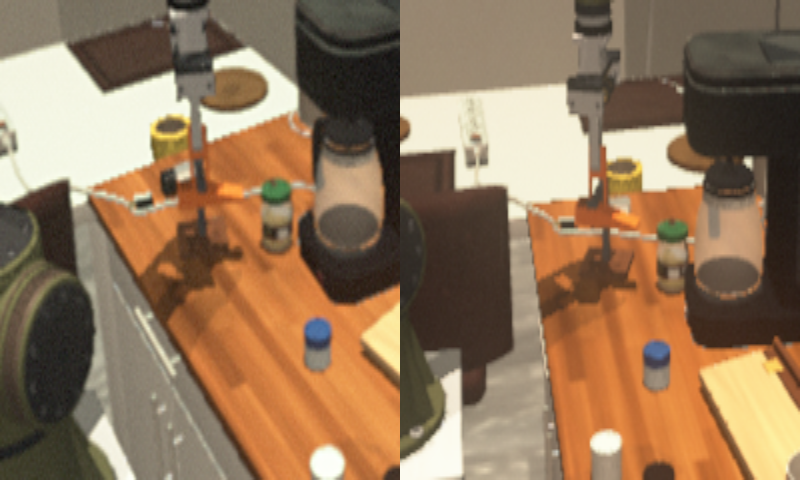

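>>> play_rows --deltas '[[[-2,-10,0,0,0,0,0],[0,-20,0,0,0,0,0],[0,-25,0,0,0,0,0],[0,-30,0,0,0,0,0],[0,-30,0,0,0,0,0],[-10,-20,0,0,0,0,0],[-15,0,0,0,0,0,0]]]'

```text
time_s: 4.25
ee_pos: [0.381, 0.1827, 0.1893]
eef_rot: [-2.197, 1.569, -2.567]
force: [1.9, 0.2, -1.3]
grip_width: 0.0116
```

Run:
```python
from h import *
o=state(); print(R.from_euler('xyz',o['eef_rot']).as_matrix())
snap('wrist','w4')
```

```text
{'time_s': 4.25, 'qpos': [0.3608, 0.0283, 1.8764, -0.0004, 1.2385, -0.8405], 'joint_vel': [0.0307, -0.1439, -0.2562, 0.0068, 0.3695, 0.0338], 'tau': [-1.5289, -36.5264, -31.1579, -0.1074, -0.8015, -0.5929], 'ee_pos': [0.381, 0.1827, 0.1893], 'eef_rot': [-2.1973, 1.5691, -2.5667], 'force': [1.9218, 0.1586, -1.2528], 'moment': [-0.0101, -0.0491, -0.0346], 'grip_width': 0.0116}
[[-1.39780502e-03  3.61043091e-01  9.32548086e-01]
 [-9.05661018e-04  9.32548157e-01 -3.61044477e-01]
 [-9.99998613e-01 -1.34924223e-03 -9.76537847e-04]]
```

View pics/w4.png

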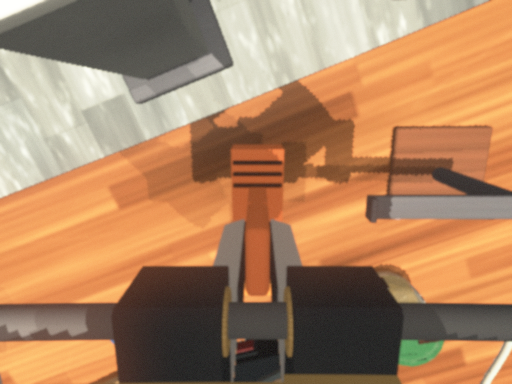

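Run:
```python
from h import *
np.set_printoptions(precision=4,suppress=True)
for n,box in [('scene',(255,195,355,260)),('side',(255,212,335,275))]:
    c=load(n+'0'); hsv=cv2.cvtColor(c['img'],cv2.COLOR_RGB2HSV); H,S,V=cv2.split(hsv)
    m=((H>13)&(H<30)&(S<150)&(V>150)).astype(np.uint8); k=np.zeros_like(m);x0,y0,x1,y1=box;k[y0:y1,x0:x1]=1;m*=k
    nn,l,st,ce=cv2.connectedComponentsWithStats(m); i=1+np.argmax(st[1:,4]); mm=(l==i).astype(np.uint8)
    print(n,st[i])
    ct=max(cv2.findContours(mm,cv2.RETR_EXTERNAL,cv2.CHAIN_APPROX_NONE)[0],key=len)
    print(cv2.approxPolyDP(ct,3,True)[:,0].tolist())
    im=c['img'][:,:,::-1].copy(); cv2.drawContours(im,[ct],-1,(255,0,0),1)
    cv2.imwrite('pics/b_%s.png'%n,cv2.resize(im[y0:y1,x0:x1],None,fx=6,fy=6,interpolation=cv2.INTER_NEAREST))
```

```text
scene [ 260  198   95   57 2321]
[[260, 212], [326, 254], [345, 241], [354, 250], [354, 235], [284, 198]]
side [ 260  217   75   58 1973]
[[260, 223], [293, 267], [304, 258], [318, 264], [311, 265], [317, 270], [312, 274], [326, 274], [329, 266], [334, 269], [329, 262], [332, 254], [319, 249], [298, 224], [291, 222], [292, 218]]
```

Run:
```python
from h import *
np.set_printoptions(precision=4,suppress=True)
a=load('scene0');b=load('side0')
A={'FL':(260.0,212.5),'FR':(326,254),'BL':(284,198)}
B={'FL':(260,224),'FR':(292,266.5),'BL':(292,217)}
for k in A:
    z=.0243 if k[0]=='F' else .0325
    print(k,onz(a,*A[k],z),onz(b,*B[k],z),tri(a,A[k],b,B[k]))
for c,P in ((a,A),(b,B)):
    d=onz(c,*P['FL'],.0243)-onz(c,*P['FR'],.0243); print('len',np.linalg.norm(d),'yaw',np.arctan2(-d[0],d[1]))
```

```text
FL [ 0.5519 -0.0503  0.0243] [ 0.5579 -0.0559  0.0243] (array([ 0.562 , -0.0372,  0.0141]), np.float64(0.001462709866350734))
FR [ 0.5817 -0.3405  0.0243] [ 0.5859 -0.3521  0.0243] (array([ 0.5929, -0.3311,  0.0117]), np.float64(0.0012628284512329476))
BL [ 0.673  -0.0331  0.0325] [ 0.6776 -0.0415  0.0325] (array([ 0.6842, -0.0204,  0.0221]), np.float64(0.00016661219365869616))
len 0.2917629940501901 yaw 0.10260585047527351
len 0.2975502423858934 yaw 0.09440629747396106
```

View pics/b_scene.png

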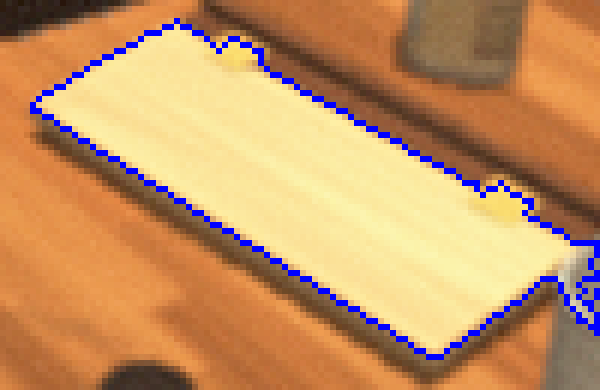

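View pics/b_side.png

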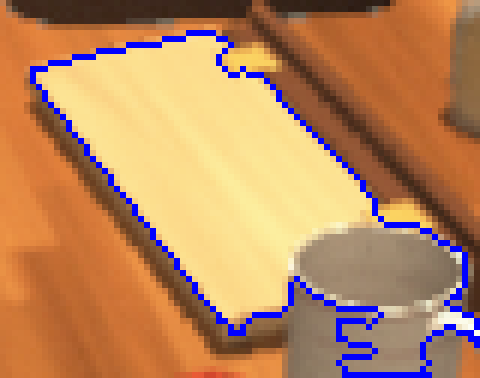

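>>> play_rows --deltas '[[[-10.5,-15,8,0,0,0,0],[-10.5,-30.5,16,0,0,0,0],[-10.5,-34,18,0,0,0,0],[-10.5,-34,18,0,0,0,0],[-10.5,-34,18,0,0,0,0],[-10.5,-34,18,0,0,0,0],[-10.5,-34,18,0,0,0,0],[-10.5,-34,18,0,0,0,0],[-10.5,-34,18,0,0,0,0],[-10.5,-22.5,10,0,0,0,0]]]'

```text
time_s: 5.3
ee_pos: [0.4213, -0.1603, 0.2943]
eef_rot: [-2.704, 1.57, -3.073]
force: [-0.4, 0.2, -1.8]
grip_width: 0.0118
```

>>> play_rows --deltas '[[[0,0,0,-0.1175,0,0,0],[0,0,0,-0.1175,0,0,0],[0,0,0,-0.1175,0,0,0],[0,0,0,-0.1175,0,0,0],[0,0,25,0,0,0,0],[0,0,40,0,0,0,0],[0,0,40,0,0,0,0],[0,0,40,0,0,0,0],[0,0,30,0,0,0,0],[0,0,0,0,0,0,0]]]'

```text
time_s: 6.3
ee_pos: [0.5976, -0.1395, 0.292]
eef_rot: [2.676, 1.568, 2.78]
force: [-0.2, 0.2, -3.0]
grip_width: 0.0118
```

Run:
```python
from h import *
o=state(); print(R.from_euler('xyz',o['eef_rot']).as_matrix())
snap('wrist','w5')
```

```text
{'time_s': 6.3, 'qpos': [-0.2891, 0.4036, 1.1846, 0.0002, 1.556, -1.9637], 'joint_vel': [-0.0245, -0.078, 0.0905, -0.0073, -0.007, -0.0208], 'tau': [1.0007, -61.395, -41.9656, 0.0427, 0.2053, 0.3314], 'ee_pos': [0.5976, -0.1395, 0.292], 'eef_rot': [2.6759, 1.5682, 2.7797], 'force': [-0.1555, 0.2172, -2.9587], 'moment': [-0.0065, 0.0402, -0.0637], 'grip_width': 0.0118}
[[-2.43753891e-03 -1.03593701e-01  9.94616712e-01]
 [ 9.22720585e-04  9.94619010e-01  1.03596202e-01]
 [-9.99996603e-01  1.17027309e-03 -2.32883450e-03]]
```

View pics/w5.png

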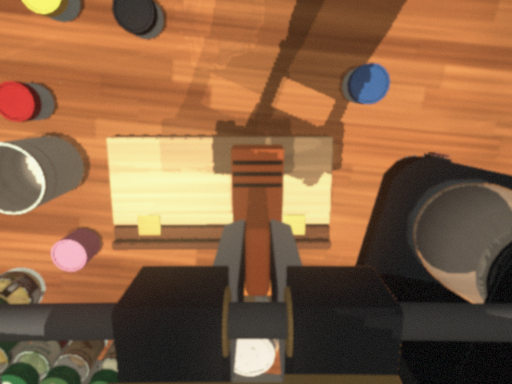

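Run:
```python
from h import *
np.set_printoptions(precision=4,suppress=True)
c=load('w5'); im=c['img'][:,:,::-1]
cv2.imwrite('pics/w5z.png',cv2.resize(im[120:255,95:350],None,fx=3,fy=4,interpolation=cv2.INTER_CUBIC))
hsv=cv2.cvtColor(c['img'],cv2.COLOR_RGB2HSV); H,S,V=cv2.split(hsv)
m=((H>13)&(H<35)&(S<160)&(V>130)).astype(np.uint8)
for u in list(range(115,225,10))+list(range(290,330,5)):
    col=np.where(m[125:160,u])[0]; print(u,col.min()+125 if len(col) else None,end='; ')
FL=onz(c,331,137,.0243);FR=onz(c,108,138,.0243);d=FL-FR
print('\n',FL,FR,np.linalg.norm(d),np.arctan2(-d[0],d[1]))
for n,p in dict(blue=(369,84),black=(136,14),red=(17,101)).items(): print(n,onz(c,*p,.044))
```

```text
115 136; 125 136; 135 136; 145 131; 155 128; 165 133; 175 135; 185 135; 195 135; 205 136; 215 137; 290 138; 295 137; 300 137; 305 137; 310 137; 315 137; 320 137; 325 137; 
 [ 0.5583 -0.0454  0.0243] [ 0.5899 -0.3361  0.0243] 0.2923870918070264 0.10839060537952556
blue [ 0.4897 -0.0146  0.044 ]
black [ 0.4425 -0.2941  0.044 ]
red [ 0.5542 -0.4347  0.044 ]
```

View pics/w5z.png

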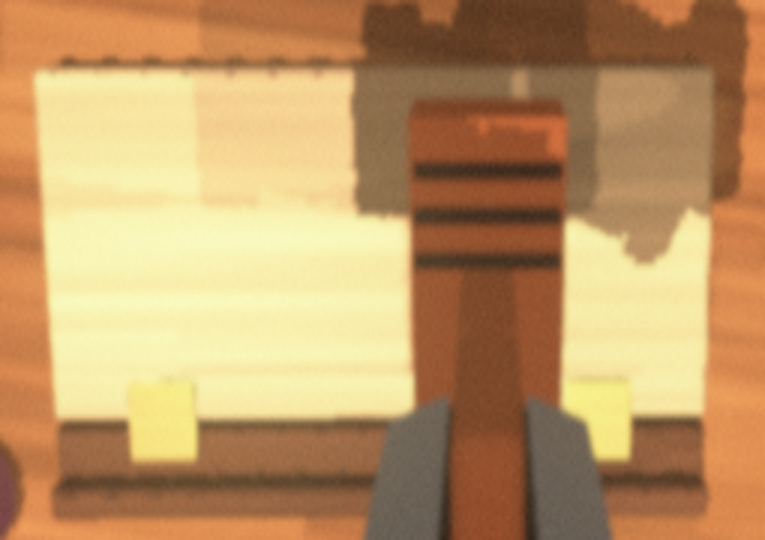

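>>> play_rows --deltas '[[[0,-6,-16,0,0,0,0],[0,-12,-33,0,0,0,0],[0,-12,-33,0,0,0,0],[0,-12,-33,0,0,0,0],[0,-6,-19,0,0,0,0],[20,0,0,0,0,0,0],[40,0,0,0,0,0,0],[45,0,0,0,0,0,0],[40,0,0,0,0,0,0],[20,0,0,0,0,0,0]]]'

```text
time_s: 7.35
ee_pos: [0.465, -0.201, 0.1265]
eef_rot: [2.583, 1.567, 2.685]
force: [-1.0, 0.3, -1.2]
grip_width: 0.0119
```

>>> play_rows --deltas '[[[20,0,0,0,0,0,0],[10,0,0,0,0,0,0],[0,0,0,0,0,0,0],[0,0,0,0,0,0,0]]]'

```text
time_s: 7.75
ee_pos: [0.4674, -0.2019, 0.1004]
eef_rot: [-0.585, 1.57, -0.483]
force: [-0.4, 0.3, -1.7]
grip_width: 0.0117
```

Run:
```python
from h import *
o=state(); print(R.from_euler('xyz',o['eef_rot']).as_matrix())
for n,x,y in [('scene',210,170),('side',190,180)]:
    c=snap(n,n+'6'); cv2.imwrite('pics/%s6z.png'%n,cv2.resize(c['img'][y:y+110,x:x+150,::-1],None,fx=5,fy=5,interpolation=cv2.INTER_CUBIC))
```

```text
{'time_s': 7.75, 'qpos': [-0.4797, 0.3251, 1.7502, -0.0, 1.065, -2.1525], 'joint_vel': [0.0006, -0.0072, -0.0106, -0.0001, 0.0004, 0.0015], 'tau': [-0.0626, -50.16, -30.7645, -0.0447, -0.0048, -0.0046], 'ee_pos': [0.4674, -0.2019, 0.1004], 'eef_rot': [-0.5854, 1.5696, -0.4834], 'force': [-0.3947, 0.2885, -1.7363], 'moment': [0.0416, 0.0289, -0.0206], 'grip_width': 0.0117}
[[ 1.08550286e-03 -1.01853255e-01  9.94798842e-01]
 [-5.69785316e-04  9.94799204e-01  1.01853914e-01]
 [-9.99999249e-01 -6.77384487e-04  1.02182289e-03]]
```

View pics/scene6z.png

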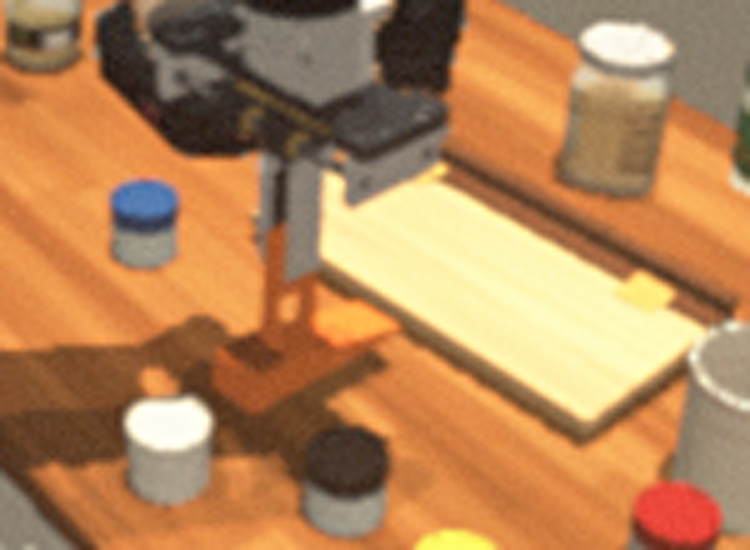

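View pics/side6z.png

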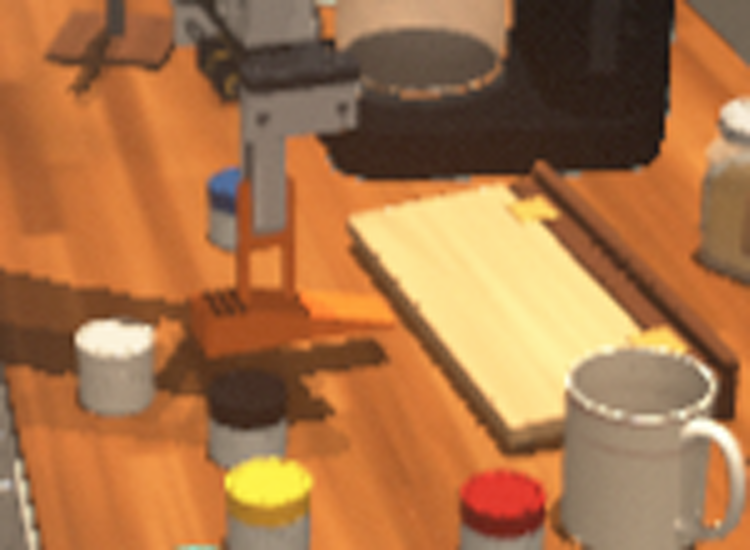

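>>> play_rows --deltas '[[[10,0,0,0,0,0,0],[10,0,0,0,0,0,0],[3,0,0,0,0,0,0],[0,0,0,0,0,0,0],[0,0,0,0,0,0,0]]]'

```text
time_s: 8.35
ee_pos: [0.4674, -0.2017, 0.0764]
eef_rot: [2.363, 1.571, 2.465]
force: [0.2, -0.5, -1.6]
grip_width: 0.0119
```

>>> play_rows --deltas '[[[1,0,0,0,0,0,0],[0.5,0,0,0,0,0,0],[0,0,0,0,0,0,0]]]'

```text
time_s: 8.65
ee_pos: [0.4673, -0.2017, 0.075]
eef_rot: [-0.354, 1.571, -0.252]
force: [-0.2, 0.1, -2.7]
grip_width: 0.0115
```

>>> play_rows --deltas '[[[0.5,0,0,0,0,0,0],[0.5,0,0,0,0,0,0],[0,0,0,0,0,0,0],[0,0,0,0,0,0,0]]]'

```text
time_s: 9.05
ee_pos: [0.4674, -0.2018, 0.0748]
eef_rot: [-0.691, 1.57, -0.589]
force: [-5.0, 0.8, 8.3]
grip_width: 0.0117
```

Run:
```python
from h import *
state()
```

```text
{'time_s': 9.05, 'qpos': [-0.4795, 0.3621, 1.7689, -0.0001, 1.0098, -2.1525], 'joint_vel': [-0.001, 0.0017, 0.0015, 0.0004, -0.0011, -0.0001], 'tau': [0.4489, -47.3065, -29.1157, 0.0528, -1.1216, 0.0401], 'ee_pos': [0.4674, -0.2018, 0.0748], 'eef_rot': [-0.6913, 1.5701, -0.589], 'force': [-4.9738, 0.7572, 8.3456], 'moment': [0.4417, 0.6242, 0.015], 'grip_width': 0.0117}
```

>>> play_rows --deltas '[[[-1.2,0,0,0,0,0,0],[0,0,10,0,0,0,0],[0,0,10,0,0,0,0],[0,0,5,0,0,0,0],[0,0,3,0,0,0,0],[0,0,3,0,0,0,0],[0,0,3,0,0,0,0],[0,0,0,0,0,0,0]]]'

```text
time_s: 9.85
ee_pos: [0.5013, -0.1982, 0.0751]
eef_rot: [2.25, 1.571, 2.352]
force: [-0.6, 0.5, -1.6]
grip_width: 0.0119
```

Run:
```python
from h import *
state()
for n,x,y in [('scene',210,170),('side',190,180)]:
    c=snap(n,n+'7'); cv2.imwrite('pics/%s7z.png'%n,cv2.resize(c['img'][y:y+110,x:x+150,::-1],None,fx=5,fy=5,interpolation=cv2.INTER_CUBIC))
```

```text
{'time_s': 9.85, 'qpos': [-0.4444, 0.4207, 1.6834, 0.0, 1.0376, -2.1175], 'joint_vel': [-0.0047, -0.0066, 0.0108, -0.002, 0.0002, -0.0051], 'tau': [0.1803, -55.9902, -31.4796, -0.0296, 0.0705, 0.0547], 'ee_pos': [0.5013, -0.1982, 0.0751], 'eef_rot': [2.2497, 1.5708, 2.352], 'force': [-0.5953, 0.4552, -1.6404], 'moment': [0.0631, -0.0792, 0.0402], 'grip_width': 0.0119}
```

View pics/scene7z.png

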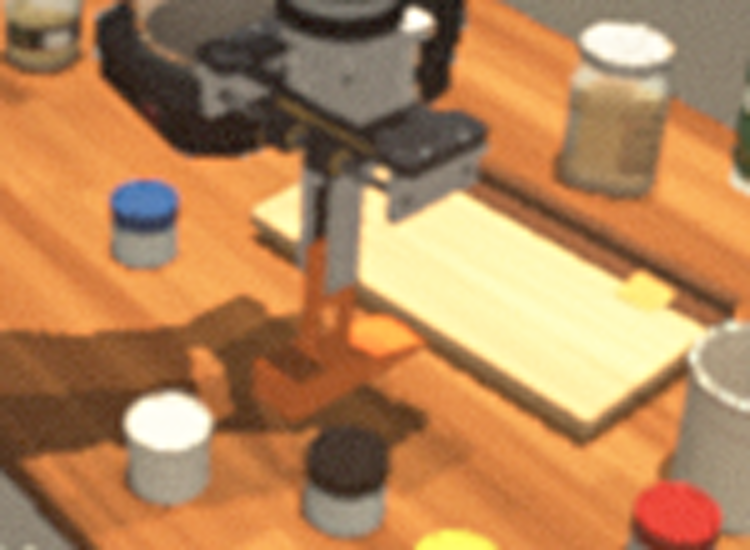

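View pics/side7z.png

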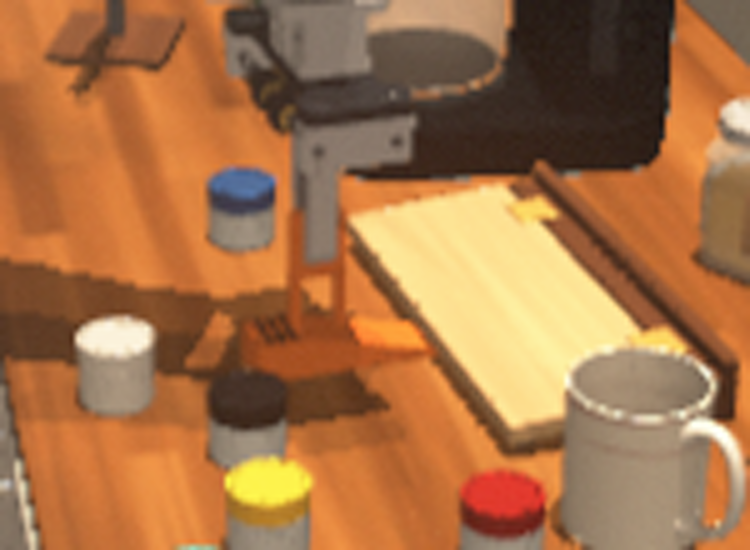

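>>> play_rows --deltas '[[[0,0,3,0,0,0,0],[0,0,3,0,0,0,0],[0,0,3,0,0,0,0],[0,0,3,0,0,0,0],[0,0,0,0,0,0,0]]]'

```text
time_s: 10.45
ee_pos: [0.5129, -0.197, 0.0751]
eef_rot: [2.99, 1.57, 3.092]
force: [-3.0, -0.1, 0.1]
grip_width: 0.0117
```

>>> play_rows --deltas '[[[0,0,3,0,0,0,0],[0,0,3,0,0,0,0],[0,0,0,0,0,0,0]]]'

```text
time_s: 10.75
ee_pos: [0.519, -0.1964, 0.0751]
eef_rot: [2.973, 1.57, 3.076]
force: [-3.4, -0.7, -0.2]
grip_width: 0.0116
```

>>> play_rows --deltas '[[[0,0,3,0,0,0,0],[0,0,3,0,0,0,0],[0,0,0,0,0,0,0]]]'

```text
time_s: 11.05
ee_pos: [0.525, -0.1957, 0.075]
eef_rot: [3.01, 1.57, 3.113]
force: [-3.0, -1.2, -0.4]
grip_width: 0.0114
```

Run:
```python
from h import *
o=state();print(R.from_euler('xyz',o['eef_rot']).as_matrix())
for n,x,y in [('scene',210,170),('side',190,180)]:
    c=snap(n,n+'8'); cv2.imwrite('pics/%s8z.png'%n,cv2.resize(c['img'][y:y+110,x:x+150,::-1],None,fx=5,fy=5,interpolation=cv2.INTER_CUBIC))
```

```text
{'time_s': 11.05, 'qpos': [-0.4222, 0.4624, 1.6211, -0.0001, 1.0584, -2.0952], 'joint_vel': [-0.0008, -0.0041, 0.0095, 0.003, -0.0078, -0.001], 'tau': [1.0316, -58.6671, -32.8097, 0.3767, -0.5473, 0.0388], 'ee_pos': [0.525, -0.1957, 0.075], 'eef_rot': [3.0105, 1.5705, 3.1128], 'force': [-2.9866, -1.2082, -0.3964], 'moment': [-0.1053, 0.6159, 0.0381], 'grip_width': 0.0114}
[[-3.23133106e-04 -1.02119828e-01  9.94772052e-01]
 [ 9.32207399e-06  9.94772104e-01  1.02119836e-01]
 [-9.99999948e-01  4.22716386e-05 -3.20491831e-04]]
```

View pics/side8z.png

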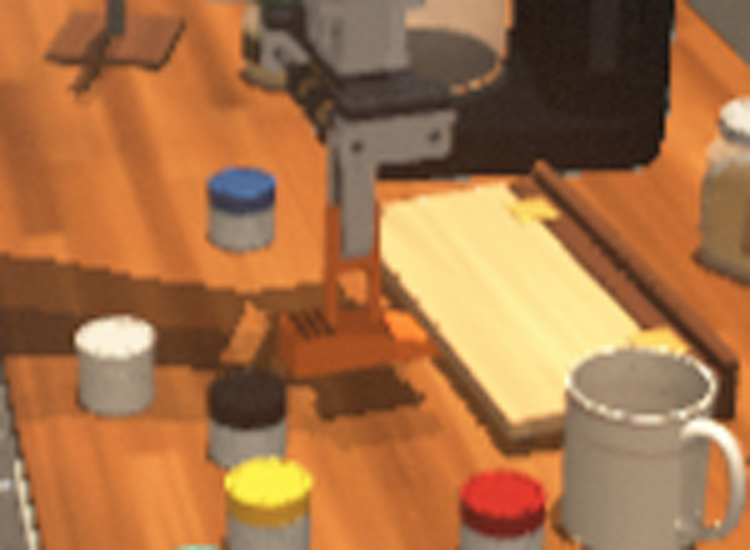

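>>> play_rows --deltas '[[[0,0,3,0,0,0,0],[0,0,3,0,0,0,0],[0,0,3,0,0,0,0],[0,0,0,0,0,0,0]]]'

```text
time_s: 11.55
ee_pos: [0.534, -0.1948, 0.075]
eef_rot: [2.38, 1.571, 2.482]
force: [-1.8, 0.2, -2.1]
grip_width: 0.0118
```

>>> play_rows --deltas '[[[0,0,2,0,0,0,0],[0,0,2,0,0,0,0],[0,0,0,0,0,0,0]]]'

```text
time_s: 11.85
ee_pos: [0.5378, -0.1944, 0.0751]
eef_rot: [2.783, 1.571, 2.885]
force: [-3.7, -0.7, -2.4]
grip_width: 0.0119
```

Run:
```python
from h import *
state()
for n,x,y in [('scene',210,170),('side',190,180)]:
    c=snap(n,n+'9'); cv2.imwrite('pics/%s9z.png'%n,cv2.resize(c['img'][y:y+110,x:x+150,::-1],None,fx=5,fy=5,interpolation=cv2.INTER_CUBIC))
```

```text
{'time_s': 11.85, 'qpos': [-0.4109, 0.4853, 1.5863, -0.0, 1.0702, -2.0839], 'joint_vel': [-0.0028, -0.0006, 0.0054, 0.0008, -0.0058, -0.0039], 'tau': [0.9693, -60.5321, -33.2728, 0.3731, -0.6352, 0.0284], 'ee_pos': [0.5378, -0.1944, 0.0751], 'eef_rot': [2.7827, 1.5706, 2.885], 'force': [-3.6746, -0.7323, -2.3991], 'moment': [-0.0971, 0.6588, -0.0168], 'grip_width': 0.0119}
```

View pics/side9z.png

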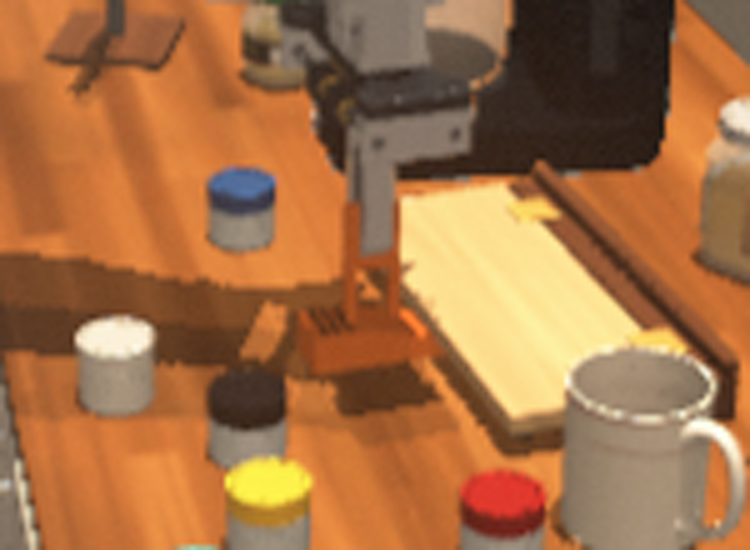

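View pics/scene9z.png

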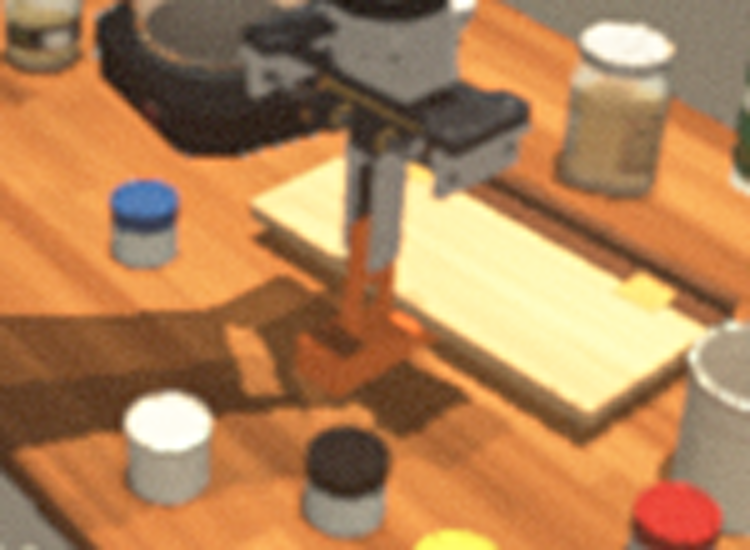

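>>> play_rows --deltas '[[[0,0,2,0,0,0,0],[0,0,2,0,0,0,0],[0,0,0,0,0,0,0]]]'

```text
time_s: 12.25
ee_pos: [0.5414, -0.1941, 0.0752]
eef_rot: [2.982, 1.569, 3.085]
force: [-9.4, -1.7, 2.8]
grip_width: 0.0118
```

>>> play_rows --deltas '[[[0,0,2,0,0,0,0],[0,0,0,0,0,0,0]]]'

```text
time_s: 12.45
ee_pos: [0.5419, -0.1941, 0.0755]
eef_rot: [2.99, 1.565, 3.092]
force: [-24.9, -1.0, 14.2]
grip_width: 0.0117
```

>>> play_rows --deltas '[[[0,0,2,0,0,0,0],[0,0,0,0,0,0,0]]]'

```text
time_s: 12.65
ee_pos: [0.5423, -0.1941, 0.0757]
eef_rot: [2.982, 1.562, 3.084]
force: [-39.6, -1.2, 23.2]
grip_width: 0.0114
```

>>> play_rows --deltas '[[[0,0,-2,0,0,0,0],[0,0,-1,0,0,0,0],[0,0,0,0,0,0,0]]]'

```text
time_s: 12.95
ee_pos: [0.5416, -0.1941, 0.0753]
eef_rot: [2.95, 1.568, 3.052]
force: [-15.7, -1.5, 7.4]
grip_width: 0.0118
```

>>> play_rows --deltas '[[[0,0,0,0,0,0,14],[0,0,0,0,0,0,30],[0,0,0,0,0,0,40],[0,0,0,0,0,0,40],[0,0,0,0,0,0,40]]]'

```text
time_s: 13.45
ee_pos: [0.5431, -0.1939, 0.0752]
eef_rot: [-0.34, 1.57, -0.238]
force: [-0.2, -1.2, -0.1]
grip_width: 0.0394
```

Run:
```python
from h import *
state()
for n,x,y in [('scene',210,170),('side',190,180)]:
    c=snap(n,n+'10'); cv2.imwrite('pics/%s10z.png'%n,cv2.resize(c['img'][y:y+110,x:x+150,::-1],None,fx=5,fy=5,interpolation=cv2.INTER_CUBIC))
```

```text
{'time_s': 13.45, 'qpos': [-0.4064, 0.4942, 1.5722, 0.0001, 1.0748, -2.0796], 'joint_vel': [-0.0, 0.0005, 0.0017, 0.0003, 0.0001, 0.0007], 'tau': [0.0127, -59.8734, -31.1891, -0.0403, 0.0487, -0.0001], 'ee_pos': [0.5431, -0.1939, 0.0752], 'eef_rot': [-0.3405, 1.5704, -0.2381], 'force': [-0.2036, -1.1616, -0.0696], 'moment': [0.0504, -0.0136, -0.0628], 'grip_width': 0.0394}
```

View pics/side10z.png

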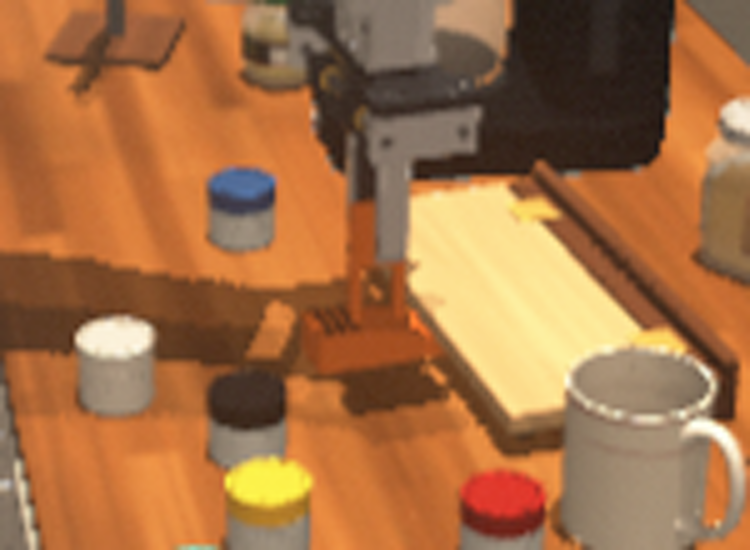

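View pics/scene10z.png

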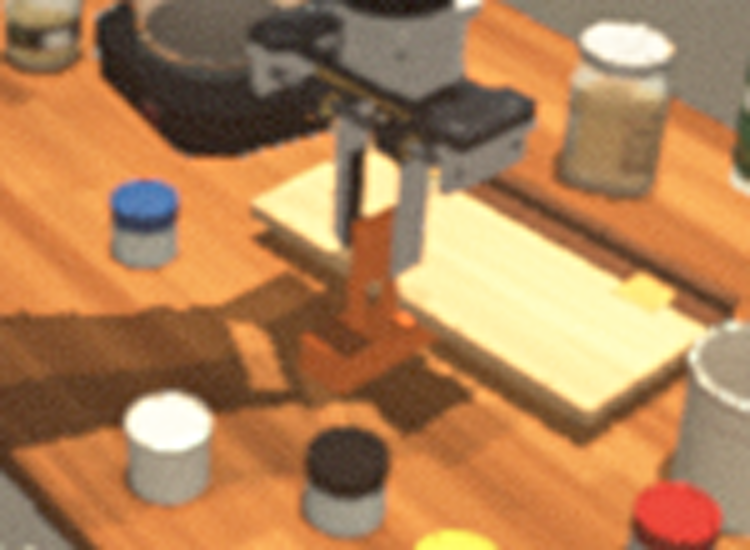

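>>> play_rows --deltas '[[[-20,0,0,0,0,0,40],[-40,0,0,0,0,0,40],[-40,0,0,0,0,0,40],[-40,0,-20,0,0,0,40],[0,0,-40,0,0,0,40],[0,0,-40,0,0,0,0],[0,0,-20,0,0,0,0],[0,0,0,0,0,0,0],[0,0,0,0,0,0,0]]]'

```text
time_s: 14.45
ee_pos: [0.4238, -0.2063, 0.2155]
eef_rot: [-0.559, 1.57, -0.458]
force: [-0.6, 0.1, 0.2]
grip_width: 0.0115
```

Run:
```python
from h import *
state(); snap('wrist','w11')
for n,x,y in [('scene',210,170),('side',190,180)]:
    c=snap(n,n+'11'); cv2.imwrite('pics/%s11z.png'%n,cv2.resize(c['img'][y:y+110,x:x+150,::-1],None,fx=5,fy=5,interpolation=cv2.INTER_CUBIC))
```

```text
{'time_s': 14.45, 'qpos': [-0.5308, 0.1144, 1.7208, 0.0001, 1.3053, -2.2033], 'joint_vel': [0.0117, 0.0242, -0.0178, 0.0007, -0.0008, 0.0013], 'tau': [-0.7048, -43.2795, -34.1452, -0.0866, 0.0862, -0.0748], 'ee_pos': [0.4238, -0.2063, 0.2155], 'eef_rot': [-0.5593, 1.5698, -0.4576], 'force': [-0.5837, 0.1312, 0.2067], 'moment': [0.0643, 0.0061, -0.0491], 'grip_width': 0.0115}
```

View pics/side11z.png

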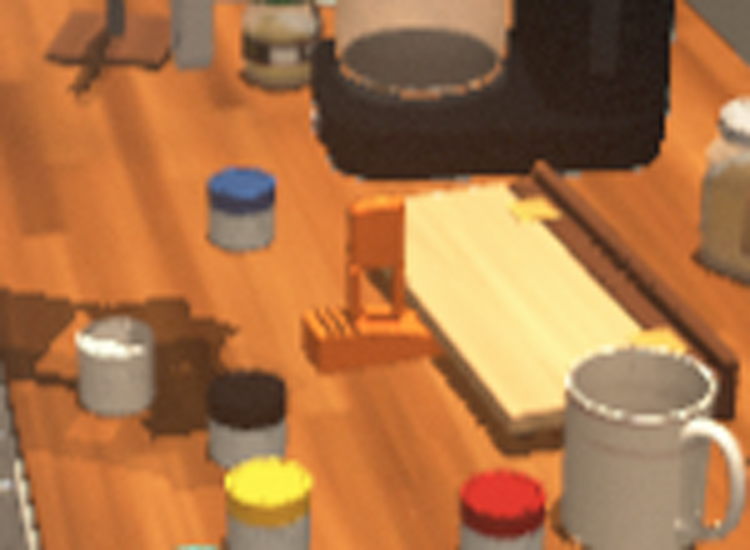

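View pics/scene11z.png

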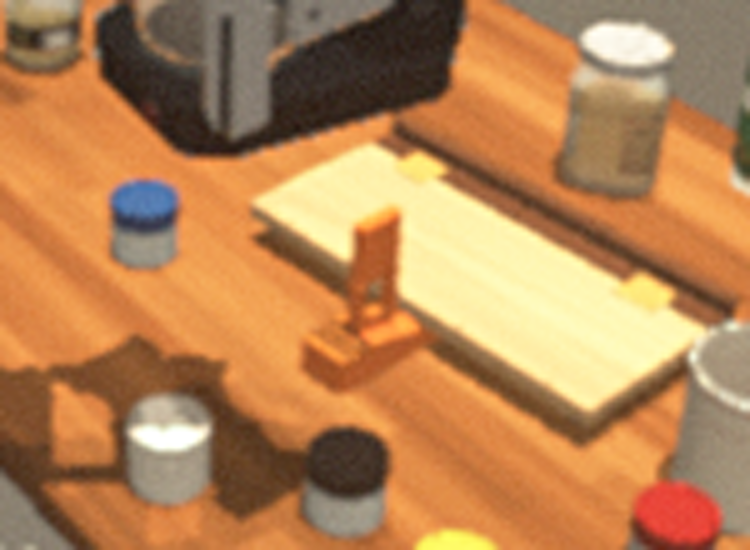

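View pics/w11.png

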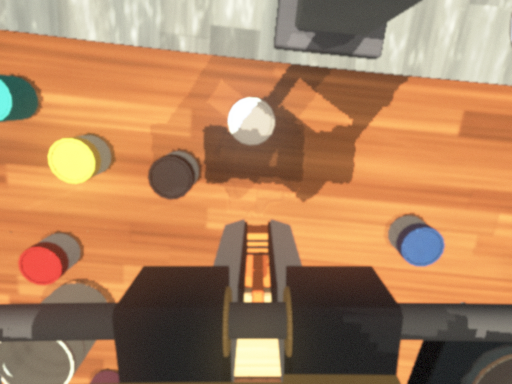

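Run:
```python
from h import *
np.set_printoptions(precision=2,suppress=True)
a=load('scene11');b=load('side11')
# predicted crop coords for wedge model: tab at T, yaw .103, underside 0
T=np.array([0.5428,-0.194]); x=np.array([np.cos(.103),np.sin(.103)]); y=np.array([-x[1],x[0]])
def Q(px,py,z): q=T+px*x+py*y; return [q[0],q[1],z]
pts={'tabTopR':Q(-.018,-.006,.108),'tabTopF':Q(.018,-.006,.108),'tabbotR':Q(-.018,-.006,.0265),'heelbotR':Q(-.044,-.018,0),'heeltopR':Q(-.044,-.018,.0265),'heelbotL':Q(-.044,.018,0)}
for c,n,x0,y0 in((a,'scene',210,170),(b,'side',190,180)):
    p=proj(c,list(pts.values())); 
    for k,q in zip(pts,p): print(n,k,((q-[x0,y0]+.5)*5-.5))
for n,x0,y0 in(('scene',210,170),('side',190,180)):
  for t in ('6','11'):
    c=load(n+t); g=cv2.cvtColor(c['img'],cv2.COLOR_RGB2HSV); H,S,V=cv2.split(g)
    m=((H>13)&(H<35)&(S<150)&(V>150)).astype(np.uint8)
    out=[]
    for u in ((300,310,320) if n=='scene' else (285,288,291)):
        col=np.where(m[:270,u])[0]; col=col[col>210]; out.append((col.min(),col.max()))
    print(n,t,out)
```

```text
scene tabTopR [367.68 227.46]
scene tabTopF [408.77 206.18]
scene tabbotR [361.03 335.02]
scene heelbotR [343.09 394.49]
scene heeltopR [345.01 360.83]
scene heelbotL [303.31 367.13]
side tabTopR [355.46 207.54]
side tabTopF [409.39 199.8 ]
side tabbotR [354.47 322.31]
side heelbotR [321.7  373.72]
side heeltopR [321.8  337.08]
side heelbotL [304.23 347.44]
scene 6 [(np.int64(211), np.int64(238)), (np.int64(212), np.int64(244)), (np.int64(218), np.int64(251))]
scene 11 [(np.int64(211), np.int64(236)), (np.int64(212), np.int64(242)), (np.int64(218), np.int64(248))]
side 6 [(np.int64(218), np.int64(257)), (np.int64(217), np.int64(261)), (np.int64(218), np.int64(265))]
side 11 [(np.int64(217), np.int64(255)), (np.int64(217), np.int64(258)), (np.int64(217), np.int64(262))]
```

>>> play_rows --deltas '[[[0,0,20,0,0,0,0],[20,0,19,0,0,0,0],[40,0,0,0,0,0,0],[40,0,0,0,0,0,0],[40,0,0,0,0,0,0],[35,0,0,0,0,0,0],[15,0,0,0,0,0,0],[8,0,0,0,0,0,0],[0,0,0,0,0,0,0]]]'

```text
time_s: 15.5
ee_pos: [0.4624, -0.2019, 0.0163]
eef_rot: [2.551, 1.569, 2.653]
force: [0.5, -0.0, 0.8]
grip_width: 0.0005
```

>>> play_rows --deltas '[[[0,0,8,0,0,0,0],[0,0,5,0,0,0,0],[0,0,3,0,0,0,0],[0,0,3,0,0,0,0],[0,0,0,0,0,0,0]]]'

```text
time_s: 16.0
ee_pos: [0.4816, -0.2002, 0.0174]
eef_rot: [-0.582, 1.57, -0.48]
force: [-0.3, 0.1, -0.6]
grip_width: 0.0004
```

>>> play_rows --deltas '[[[0,0,3,0,0,0,0],[0,0,3,0,0,0,0],[0,0,2,0,0,0,0],[0,0,0,0,0,0,0]]]'

```text
time_s: 16.4
ee_pos: [0.4893, -0.1994, 0.0171]
eef_rot: [3.011, 1.571, 3.114]
force: [0.0, 0.4, 0.0]
grip_width: 0.0004
```

>>> play_rows --deltas '[[[0,0,2,0,0,0,0],[0,0,0,0,0,0,0]]]'

```text
time_s: 16.6
ee_pos: [0.4902, -0.1992, 0.017]
eef_rot: [2.875, 1.568, 2.977]
force: [-8.8, -0.2, 5.4]
grip_width: 0.0006
```

>>> play_rows --deltas '[[[0,0,1.5,0,0,0,0],[0,0,0,0,0,0,0]]]'

```text
time_s: 16.8
ee_pos: [0.4906, -0.1991, 0.017]
eef_rot: [2.891, 1.566, 2.994]
force: [-17.1, -1.6, 12.1]
grip_width: 0.0003
```

>>> play_rows --deltas '[[[0,0,1,0,0,0,0],[0,0,0,0,0,0,0],[0,0,0,0,0,0,0]]]'

```text
time_s: 17.1
ee_pos: [0.4908, -0.1991, 0.017]
eef_rot: [2.897, 1.564, 2.999]
force: [-23.8, -3.6, 16.7]
grip_width: 0.0004
```

>>> play_rows --deltas '[[[0,0,-5,0,0,0,0],[0,0,-20,0,0,0,0],[-30,0,-10,0,0,0,0],[-45,0,0,0,0,0,65],[-45,0,0,0,0,0,65],[-45,0,0,0,0,0,65],[-45,0,0,0,0,0,65],[-45,0,30,0,0,0,65],[-45,0,40,0,0,0,65],[0,0,0,0,0,0,65]]]'

```text
time_s: 18.1
ee_pos: [0.5229, -0.1963, 0.3112]
eef_rot: [-0.477, 1.562, -0.374]
force: [-0.2, -0.6, 0.3]
grip_width: 0.0529
```

Run:
```python
from h import *
o=state(); snap('wrist','w12'); print(R.from_euler('xyz',o['eef_rot']).as_matrix())
for n,x,y in [('scene',210,170),('side',190,180)]:
    c=snap(n,n+'12'); cv2.imwrite('pics/%s12z.png'%n,cv2.resize(c['img'][y:y+110,x:x+150,::-1],None,fx=5,fy=5,interpolation=cv2.INTER_CUBIC))
```

```text
{'time_s': 18.1, 'qpos': [-0.4249, 0.2582, 1.332, 0.0005, 1.5426, -2.0992], 'joint_vel': [-0.0257, -0.0063, 0.1878, -0.0053, -0.0805, -0.0303], 'tau': [0.9104, -51.1114, -41.2542, 0.0242, 1.3304, 0.478], 'ee_pos': [0.5229, -0.1963, 0.3112], 'eef_rot': [-0.4771, 1.562, -0.3736], 'force': [-0.2436, -0.5846, 0.3446], 'moment': [0.0516, -0.0173, 0.0244], 'grip_width': 0.0529}
[[ 0.00819927 -0.10330618  0.99461581]
 [-0.00321414  0.99464138  0.10333533]
 [-0.99996122 -0.00404411  0.0078233 ]]
```

View pics/w12.png

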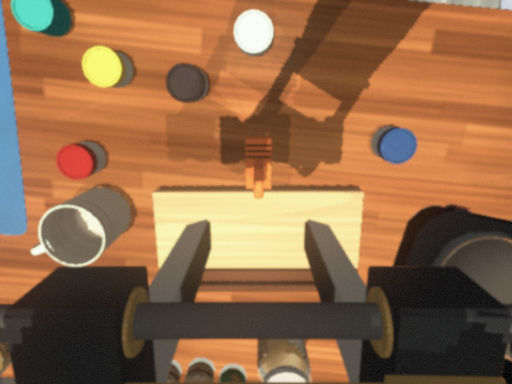

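View pics/side12z.png

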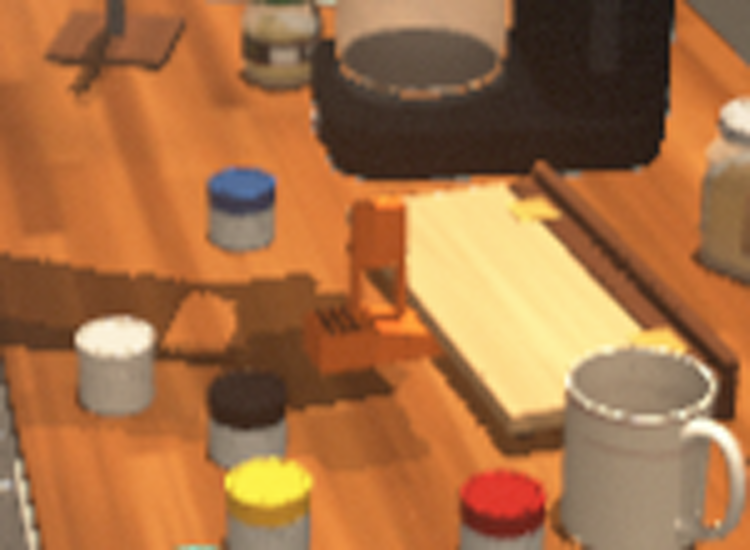

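```bash
cat >> h.py <<'E'
def lids(fn,z=.044):
    c=load(fn); H,S,V=cv2.split(cv2.cvtColor(c['img'],cv2.COLOR_RGB2HSV))
    ms={'blue':(H>100)&(H<128)&(S>150),'yellow':(H>24)&(H<34)&(S>150)&(V>120),'red':((H<4)|(H>172))&(S>180)&(V>90),'black':(V<60),'green':(H>45)&(H<80)&(S>100),'orange':(H>3)&(H<12)&(S>200)}
    out={}
    for k,m in ms.items():
        m=cv2.morphologyEx(m.astype(np.uint8),cv2.MORPH_OPEN,np.ones((3,3)))
        for ct in cv2.findContours(m,cv2.RETR_EXTERNAL,cv2.CHAIN_APPROX_NONE)[0]:
            A=cv2.contourArea(ct)
            if 350<A<4000:
                (x,y),(w,h),t=cv2.fitEllipse(ct)
                if max(w,h)/min(w,h)<1.4 and A>.85*np.pi*w*h/4: print(k,'px',round(x,1),round(y,1),'d',round(w,1),round(h,1),'pos',np.round(onz(c,x,y,z),4)); out[k]=onz(c,x,y,z)
    return out
E
python3 - <<'E'
from h import *
np.set_printoptions(precision=4,suppress=True)
lids('w12')
c=load('w12')
FL=onz(c,363,190.5,.0325);FR=onz(c,153,192,.0325);d=FL-FR;print(FL,FR,(FL+FR)/2,np.linalg.norm(d),np.arctan2(-d[0],d[1]))
for p in [(88,235),(100,190),(45,250)]: print('mug',onz(c,*p,.094))
E
```

```text
red px 75.0 161.3 d 31.0 35.7 pos [ 0.5537 -0.4376  0.044 ]
[ 0.5563 -0.0446  0.0325] [ 0.5891 -0.3375  0.0325] [ 0.5727 -0.1911  0.0325] 0.29467575017160447 0.1113375877874313
mug [ 0.6346 -0.3986  0.094 ]
mug [ 0.5742 -0.3829  0.094 ]
mug [ 0.6605 -0.4523  0.094 ]
```

Run:
```python
from h import *
np.set_printoptions(precision=4,suppress=True)
c=load('w12'); im=c['img'][:,:,::-1]; hsv=cv2.cvtColor(c['img'],cv2.COLOR_RGB2HSV)
for n,(u,v) in dict(y=(103,67),k=(187,83),b=(396,145),w=(253,32)).items():
    print(n,onz(c,u,v,.044),hsv[v,u],hsv[v-10,u])
cv2.imwrite('pics/w12z.png',np.hstack([cv2.resize(im[40:120,70:220],None,fx=4,fy=4),cv2.resize(im[115:175,360:420],(200,320))]))
```

```text
y [ 0.4308 -0.3985  0.044 ] [ 30 134 249] [ 30 132 250]
k [ 0.4383 -0.2945  0.044 ] [11 60 93] [11 59 90]
b [ 0.4881 -0.0173  0.044 ] [107 124 165] [108 127 161]
w [ 0.3715 -0.2177  0.044 ] [ 48   5 252] [ 48   5 252]
```

View pics/w12z.png

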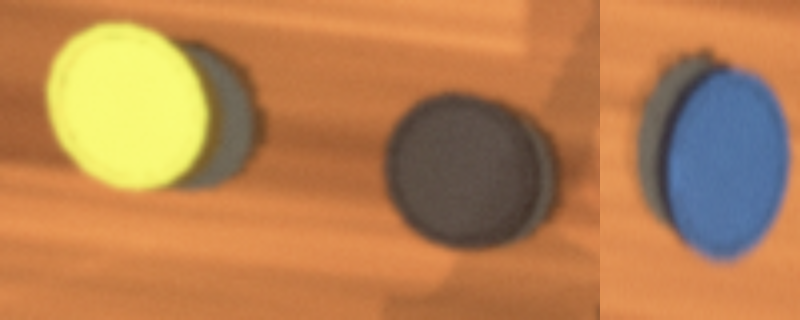

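>>> play_rows --deltas '[[[0,-20,0,0,0,0,70],[0,-40,0,0,0,0,70],[0,-42,0,0,0,0,70],[0,-42,0,0,0,0,70],[0,-42,0,0,0,0,70],[0,-36,0,0,0,0,70],[0,-20,0,0,0,0,70],[0,0,0,0,0,0,70],[0,0,0,0,0,0,70],[0,0,0,0,0,0,70]]]'

```text
time_s: 19.25
ee_pos: [0.5441, -0.436, 0.3061]
eef_rot: [2.046, 1.57, 2.149]
force: [-0.5, 0.4, 0.1]
grip_width: 0.0698
```

```bash
cat >> h.py <<'E'
def go(x,y,z=None):
    o=ctrl.get_obs(); Rm=R.from_euler('xyz',o['eef_rot']).as_matrix(); p=np.array(o['ee_pos'])
    t=np.array([x,y,p[2] if z is None else z]); print('tool delta mm',np.round(Rm.T@(t-p)*1000,1),'at',p.round(4),'zaxis yaw',round(float(np.arctan2(Rm[1,2],Rm[0,2])),4))
E
python3 - <<'E'
from h import *
snap('wrist','w13'); c=load('w13'); lids('w13'); go(.554,-.4365)
cv2.imwrite('pics/w13s.png',c['img'][:,:,::-1])
E
```

```text
black px 373.6 86.8 d 35.8 40.9 pos [ 0.4385 -0.3005  0.044 ]
tool delta mm [ 0.  -1.6  9.7] at [ 0.5442 -0.4359  0.3065] zaxis yaw 0.1032
```

View pics/w13s.png

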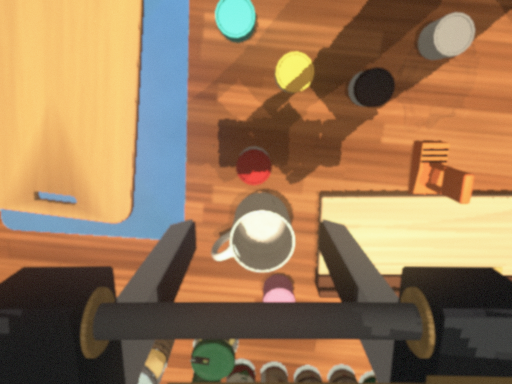

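Run:
```python
from h import *
c=load('w13'); 
for n,p,z in [('red',(254,166),.044),('mug',(263,241),.094),('mugfront',(263,212),.094),('yellow',(294,72),.044),('black',(376,87),.044)]: print(n,onz(c,*p,z).round(4))
im=c['img'][140:270,200:330,::-1]; cv2.imwrite('pics/w13z.png',cv2.resize(im,None,fx=4,fy=4,interpolation=cv2.INTER_CUBIC))
```

```text
red [ 0.5531 -0.4388  0.044 ]
mug [ 0.6372 -0.4187  0.094 ]
mugfront [ 0.5994 -0.4227  0.094 ]
yellow [ 0.4309 -0.4014  0.044 ]
black [ 0.4384 -0.2975  0.044 ]
```

View pics/w13z.png

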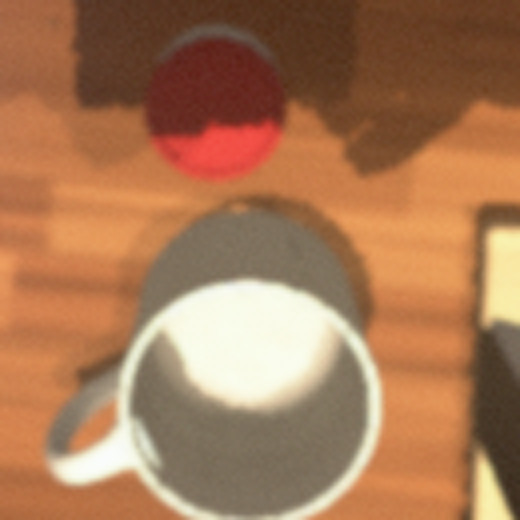

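>>> play_rows --deltas '[[[20,-3,9,0,0,0,70],[45,0,0,0,0,0,70],[45,0,0,0,0,0,70],[45,0,0,0,0,0,70],[45,0,0,0,0,0,70],[30,0,0,0,0,0,70],[0,0,0,0,0,0,70]]]'

```text
time_s: 20.0
ee_pos: [0.552, -0.4368, 0.0718]
eef_rot: [2.311, 1.563, 2.414]
force: [-0.3, 0.8, -0.3]
grip_width: 0.0698
```

Run:
```python
from h import *
c=snap('wrist','w14');  go(.5533,-.438,.014)
```

```text
tool delta mm [61.4 -0.1  0.3] at [ 0.5531 -0.438   0.0754] zaxis yaw 0.103
```

View pics/w14.png

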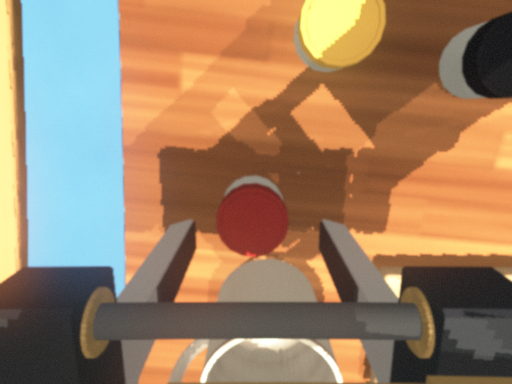

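>>> play_rows --deltas '[[[25,-1,0,0,0,0,70],[25,-1,0,0,0,0,70],[11,0,0,0,0,0,70],[0,0,0,0,0,0,70],[0,0,0,0,0,0,40],[0,0,0,0,0,0,40],[0,0,0,0,0,0,40],[0,0,0,0,0,0,40]]]' --grip_force 20

```text
time_s: 20.85
ee_pos: [0.554, -0.4413, 0.0164]
eef_rot: [-0.757, 1.569, -0.655]
force: [-0.9, 1.6, 6.2]
grip_width: 0.0467
```

Run:
```python
from h import *
state(); go(.6447,-.299,.17)
```

```text
{'time_s': 20.85, 'qpos': [-0.7244, 0.8352, 1.1531, 0.0001, 1.1518, -2.3975], 'joint_vel': [-0.001, 0.0013, -0.0013, 0.0019, 0.0003, 0.0011], 'tau': [-0.428, -73.7531, -31.2053, -0.2195, -0.4535, 0.0034], 'ee_pos': [0.554, -0.4413, 0.0164], 'eef_rot': [-0.7569, 1.5694, -0.6547], 'force': [-0.8848, 1.6218, 6.1593], 'moment': [0.3713, 0.2056, -0.0327], 'grip_width': 0.0467}
tool delta mm [-153.7  132.2  104.9] at [ 0.554  -0.4413  0.0164] zaxis yaw 0.1023
```

>>> play_rows --deltas '[[[-5,0,0,0,0,0,40],[-20,0,0,0,0,0,40],[-40,0,0,0,0,0,40],[-45,0,0,0,0,0,40],[-42,0,0,0,0,0,40],[0,20,16,0,0,0,40],[0,37,29,0,0,0,40],[0,37,29,0,0,0,40],[0,27,21,0,0,0,40],[0,11,9,0,0,0,40]]]'

```text
time_s: 21.85
ee_pos: [0.645, -0.2962, 0.1673]
eef_rot: [1.206, 1.571, 1.311]
force: [-0.9, -0.3, -1.7]
grip_width: 0.0466
```

>>> play_rows --deltas '[[[0,0,0,0,0,0,40],[0,0,0,0,0,0,40]]]'

```text
time_s: 22.05
ee_pos: [0.643, -0.3003, 0.1671]
eef_rot: [-2.653, 1.57, -2.551]
force: [-0.2, -0.7, -0.6]
grip_width: 0.0467
```

Run:
```python
from h import *
o=ctrl.get_obs(); print(o['force'],o['grip_width']); go(.6447,-.299,.049)
snap('wrist','w15')
for n,x,y in [('scene',230,150),('side',210,150)]:
    c=snap(n,n+'15'); cv2.imwrite('pics/%s15z.png'%n,cv2.resize(c['img'][y:y+150,x:x+180,::-1],None,fx=4,fy=4,interpolation=cv2.INTER_CUBIC))
```

```text
[-0.23721214 -0.71157748 -0.62898633] 0.04668554270667879
tool delta mm [118.1   1.1   1.8] at [ 0.643  -0.3003  0.1671] zaxis yaw 0.1016
```

View pics/side15z.png

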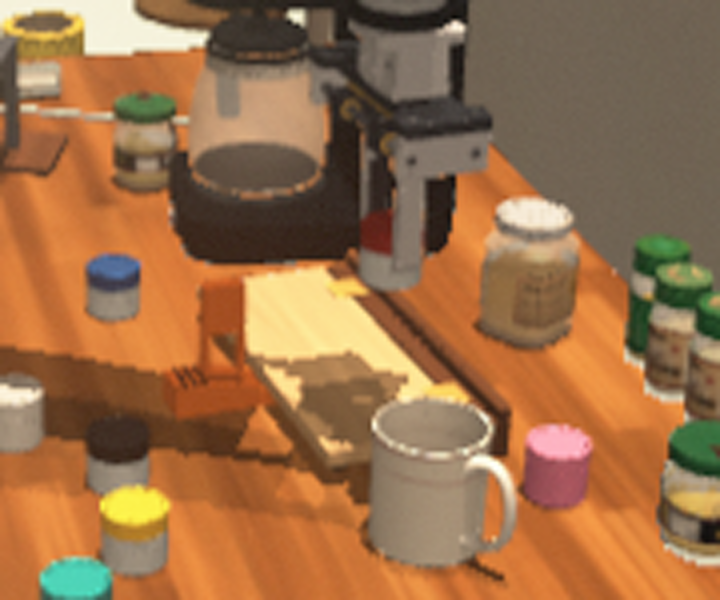

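View pics/w15.png

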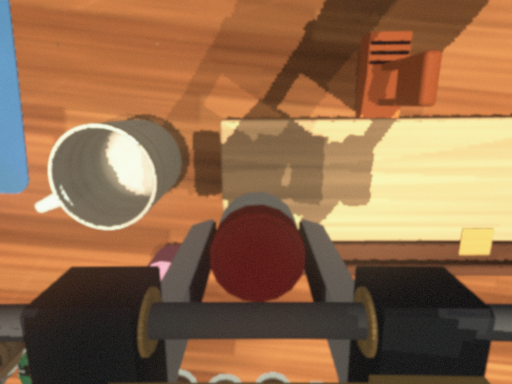

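>>> play_rows --deltas '[[[20,1,1,0,0,0,40],[40,0,0,0,0,0,40],[30,0,0,0,0,0,40],[15,0,0,0,0,0,40],[6,0,0,0,0,0,40],[2,0,0,0,0,0,40],[0,0,0,0,0,0,40]]]'

```text
time_s: 22.9
ee_pos: [0.645, -0.2986, 0.0555]
eef_rot: [-0.596, 1.569, -0.494]
force: [0.7, 0.6, -1.2]
grip_width: 0.0467
```

Run:
```python
from h import *
c=load('w15'); print(onz(c,222,120,.0325).round(4), onz(c,225,240,.0325).round(4))
o=ctrl.get_obs(); print(o['force'],o['grip_width']); go(.6447,-.299,.05)
```

```text
[ 0.589  -0.3376  0.0325] [ 0.706  -0.3259  0.0325]
[ 0.65631727  0.57072864 -1.20156571] 0.046687196871545183
tool delta mm [ 5.5 -0.4 -0.4] at [ 0.645  -0.2986  0.0555] zaxis yaw 0.102
```

>>> play_rows --deltas '[[[4,0,0,0,0,0,40],[1,0,0,0,0,0,40],[0,0,0,0,0,0,40]]]'

```text
time_s: 23.2
ee_pos: [0.6446, -0.2981, 0.0493]
eef_rot: [-0.468, 1.571, -0.366]
force: [-0.2, 0.4, -1.6]
grip_width: 0.0466
```

>>> play_rows --deltas '[[[0.7,0,0,0,0,0,40],[0,0,0,0,0,0,40]]]'

```text
time_s: 23.4
ee_pos: [0.6447, -0.2981, 0.0488]
eef_rot: [-0.57, 1.57, -0.468]
force: [-0.3, 0.1, 2.4]
grip_width: 0.0463
```

Contact felt at about 2 to 3 N, so I'm releasing.

>>> play_rows --deltas '[[[0,0,0,0,0,0,50],[0,0,0,0,0,0,56],[0,0,0,0,0,0,58],[0,0,0,0,0,0,58],[-25,0,0,0,0,0,58],[-40,0,0,0,0,0,58],[-45,0,0,0,0,0,58],[-10,0,0,0,0,0,70],[0,0,0,0,0,0,70]]]'

```text
time_s: 24.3
ee_pos: [0.6451, -0.2984, 0.1706]
eef_rot: [-0.585, 1.567, -0.483]
force: [0.6, -0.8, -0.9]
grip_width: 0.0689
```

Run:
```python
from h import *
o=ctrl.get_obs(); print(o['force'],o['grip_width'],o['qpos'][5]); go(.431,-.4,.17)
snap('wrist','w16')
```

```text
[ 0.61963584 -0.75432202 -0.88647067] 0.06889432975493852 -2.1577516802535524
tool delta mm [ 1.000e-01 -7.920e+01 -2.234e+02] at [ 0.6451 -0.2984  0.1706] zaxis yaw 0.1022
```

View pics/w16.png

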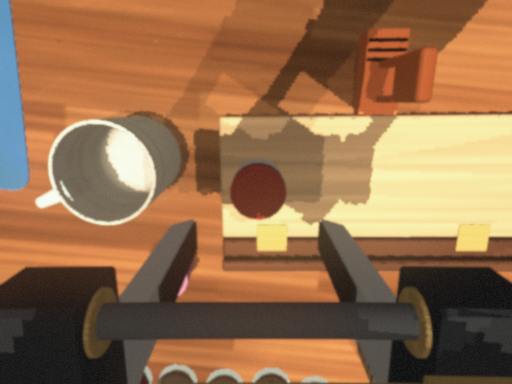

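>>> play_rows --deltas '[[[0,0,-25,0,0,0,70],[0,-5,-40,0,0,0,70],[0,-16,-40,0,0,0,70],[0,-18,-40,0,0,0,70],[0,-20,-39,0,0,0,70],[0,-20,-39,0,0,0,70],[40,0,0,0,0,0,70],[40,0,0,0,0,0,70],[20,0,0,0,0,0,70],[0,0,0,0,0,0,70]]]'

```text
time_s: 25.35
ee_pos: [0.4288, -0.3976, 0.0637]
eef_rot: [2.228, 1.563, 2.33]
force: [0.4, -0.0, 0.8]
grip_width: 0.0701
```

Run:
```python
from h import *
o=ctrl.get_obs(); print(o['force'],o['grip_width'],o['qpos'][5]); go(.431,-.4,.016)
print(onz(load('w16'),258,191,.0765))
c=snap('wrist','w17')
```

```text
[ 0.44419984 -0.02765913  0.76789163] 0.07005976620716269 -2.483029679791396
tool delta mm [47.7 -2.9  2.2] at [ 0.4288 -0.3976  0.0637] zaxis yaw 0.102
[ 0.64408806 -0.29761674  0.0765    ]
```

View pics/w17.png

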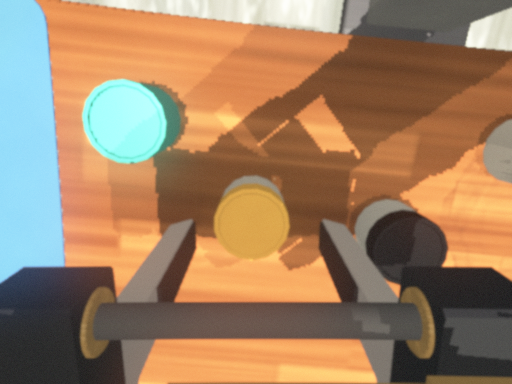

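>>> play_rows --deltas '[[[0,0,0,0.14,0,0,70],[0,0,0,0.14,0,0,70],[0,0,0,0,0,0,70]]]'

```text
time_s: 25.7
ee_pos: [0.4311, -0.3996, 0.0694]
eef_rot: [-0.628, 1.57, -0.808]
force: [0.3, -0.5, -0.1]
grip_width: 0.0705
```

Run:
```python
from h import *
print(onz(load('w17'),252,220,.044))
o=ctrl.get_obs(); print(o['qpos'][5]); go(.431,-.4,.016)
c=snap('wrist','w18')
```

```text
[ 0.42684811 -0.400517    0.044     ]
-2.200738564305742
tool delta mm [53.4 -0.4 -0.1] at [ 0.4311 -0.3996  0.0694] zaxis yaw -0.1799
```

View pics/w18.png

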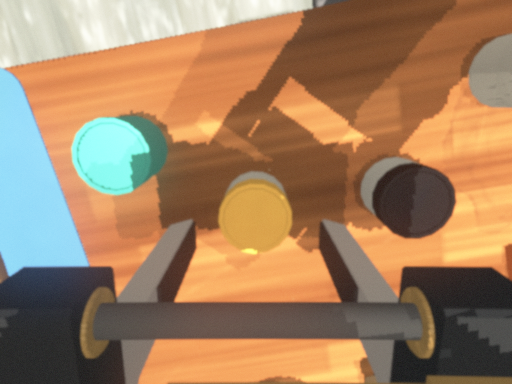

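>>> play_rows --deltas '[[[25,0,0,0,0,0,70],[20,0,0,0,0,0,70],[8,0,0,0,0,0,70],[0,0,0,0,0,0,70],[0,0,0,0,0,0,40],[0,0,0,0,0,0,40],[0,0,0,0,0,0,40],[0,0,0,0,0,0,40]]]'

```text
time_s: 26.55
ee_pos: [0.431, -0.3998, 0.0162]
eef_rot: [-0.7, 1.57, -0.877]
force: [-1.2, 0.3, 3.9]
grip_width: 0.0466
```

>>> play_rows --deltas '[[[-5,0,0,0,0,0,40],[-20,0,0,0,0,0,40],[-40,0,0,0,0,0,40],[-45,0,0,0,0,0,40],[-45,0,0,0,0,0,40],[0,0,0,0,0,0,40],[0,0,0,0,0,0,40]]]'

```text
time_s: 27.25
ee_pos: [0.4308, -0.3995, 0.1711]
eef_rot: [-0.62, 1.569, -0.797]
force: [-0.1, -0.2, -1.7]
grip_width: 0.0464
```

Run:
```python
from h import *
o=ctrl.get_obs(); print(o['grip_width'],o['force']); go(.6375,-.231,.17)
```

```text
0.04641760252599241 [-0.0544656  -0.15104988 -1.70911396]
tool delta mm [  1.1 202.3 173.7] at [ 0.4308 -0.3995  0.1711] zaxis yaw -0.1777
```

>>> play_rows --deltas '[[[0,14,12,0,0,0,40],[0,32,27,0,0,0,40],[0,32,28,0,0,0,40],[0,32,28,0,0,0,40],[0,32,28,0,0,0,40],[0,32,27,0,0,0,40],[0,20,17,0,0,0,40],[0,8,7,0,0,0,40],[0,0,0,0,0,0,40],[0,0,0,0,0,0,40]]]'

```text
time_s: 28.25
ee_pos: [0.6368, -0.2322, 0.1696]
eef_rot: [3.099, 1.569, 2.92]
force: [-0.7, -0.2, -0.4]
grip_width: 0.0469
```

Run:
```python
from h import *
o=ctrl.get_obs(); print(o['grip_width'],o['force']); go(.6376,-.2314,.05); snap('wrist','w19')
```

```text
0.0468855516028327 [-0.66954768 -0.2334859  -0.43672095]
tool delta mm [119.6   0.9   0.8] at [ 0.6368 -0.2322  0.1696] zaxis yaw -0.1785
```

View pics/w19.png

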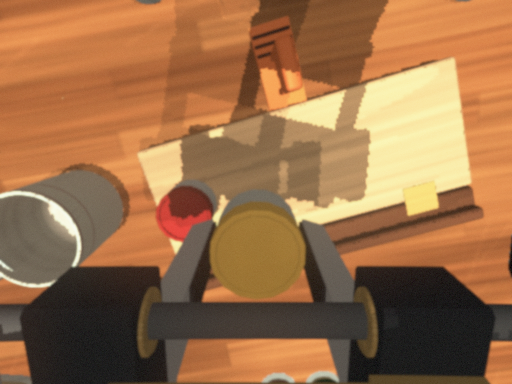

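>>> play_rows --deltas '[[[20,3,1,0,0,0,40],[40,1,0,0,0,0,40],[30,0,0,0,0,0,40],[17,0,0,0,0,0,40],[8,0,0,0,0,0,40],[3,0,0,0,0,0,40],[1.5,0,0,0,0,0,40],[0,0,0,0,0,0,40]]]'

```text
time_s: 29.1
ee_pos: [0.6399, -0.2279, 0.0521]
eef_rot: [-0.231, 1.569, -0.409]
force: [-0.9, -0.1, -0.1]
grip_width: 0.0466
```

>>> play_rows --deltas '[[[1,0,0,0,0,0,40],[0.7,0,0,0,0,0,40],[0,0,0,0,0,0,40]]]'

```text
time_s: 29.4
ee_pos: [0.6395, -0.2276, 0.0494]
eef_rot: [-0.29, 1.571, -0.468]
force: [0.0, -1.4, -0.3]
grip_width: 0.0468
```

>>> play_rows --deltas '[[[0.7,0,0,0,0,0,40],[0,0,0,0,0,0,40]]]'

```text
time_s: 29.6
ee_pos: [0.6395, -0.2277, 0.0488]
eef_rot: [-0.323, 1.57, -0.501]
force: [-0.9, 1.6, 2.1]
grip_width: 0.0467
```

>>> play_rows --deltas '[[[0,0,0,0,0,0,50],[0,0,0,0,0,0,54],[0,0,0,0,0,0,54],[0,0,0,0,0,0,54],[-25,0,0,0,0,0,54],[-40,0,0,0,0,0,54],[-45,0,0,0,0,0,54],[-20,0,0,0,0,0,70],[0,0,0,0,0,0,70]]]'

```text
time_s: 30.5
ee_pos: [0.6405, -0.2281, 0.1824]
eef_rot: [-0.215, 1.565, -0.393]
force: [0.9, -0.3, -1.0]
grip_width: 0.0666
```

Run:
```python
from h import *
o=ctrl.get_obs(); print(o['force'],o['grip_width'],o['qpos'][5]); go(.4385,-.296,.17)
snap('wrist','w20')
```

```text
[ 0.94430749 -0.31958727 -0.99663336] 0.06655587075547732 -1.7889308317806851
tool delta mm [  11.5 -102.6 -186.9] at [ 0.6405 -0.2281  0.1824] zaxis yaw -0.1778
```

View pics/w20.png

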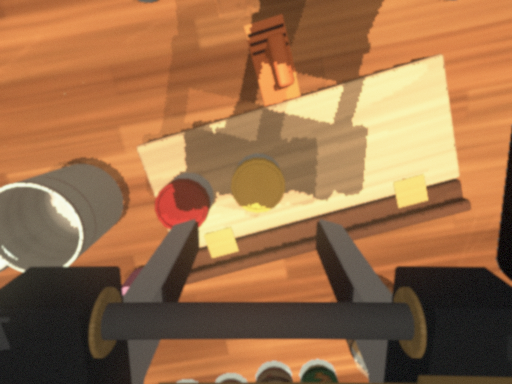

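Red (184,203) and yellow (258,185) both stand on the board. Next is black.

>>> play_rows --deltas '[[[0,-10,-20,0,0,0,70],[0,-22,-40,0,0,0,70],[0,-22,-40,0,0,0,70],[0,-22,-40,0,0,0,70],[0,-18,-32,0,0,0,70],[0,-8,-14,0,0,0,70],[40,0,0,0,0,0,70],[40,0,0,0,0,0,70],[20,0,0,0,0,0,70],[0,0,0,0,0,0,70]]]'

```text
time_s: 31.55
ee_pos: [0.437, -0.2937, 0.0749]
eef_rot: [2.641, 1.564, 2.464]
force: [0.9, 0.3, 1.4]
grip_width: 0.0701
```

>>> play_rows --deltas '[[[10,0,0,0,0,0,70],[0,0,0,0,0,0,70],[0,0,0,0,0,0,70]]]'

```text
time_s: 31.85
ee_pos: [0.4387, -0.2953, 0.0692]
eef_rot: [-0.452, 1.57, -0.63]
force: [-0.8, -0.6, -1.0]
grip_width: 0.0699
```

Run:
```python
from h import *
o=ctrl.get_obs(); print(o['force'],o['grip_width'],o['qpos'][5]); go(.4385,-.296,.016)
c=snap('wrist','w21')
```

```text
[-0.80361663 -0.60535063 -1.00423655] 0.06993793757335434 -2.0548578427549624
tool delta mm [53.2 -0.7 -0.1] at [ 0.4387 -0.2953  0.0692] zaxis yaw -0.1777
```

View pics/w21.png

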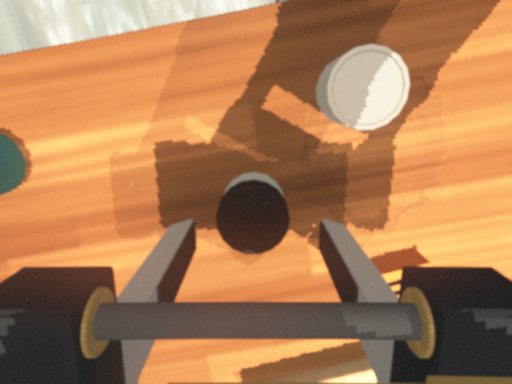

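>>> play_rows --deltas '[[[25,-1,0,0,0,0,70],[20,0,0,0,0,0,70],[8,0,0,0,0,0,70],[0,0,0,0,0,0,70],[0,0,0,0,0,0,40],[0,0,0,0,0,0,40],[0,0,0,0,0,0,40],[0,0,0,0,0,0,40]]]'

```text
time_s: 32.7
ee_pos: [0.4385, -0.2964, 0.0163]
eef_rot: [-0.547, 1.569, -0.725]
force: [-1.1, -0.5, 5.7]
grip_width: 0.0468
```

>>> play_rows --deltas '[[[-5,0,0,0,0,0,40],[-20,0,0,0,0,0,40],[-40,0,0,0,0,0,40],[-45,0,0,0,0,0,40],[-45,0,0,0,0,0,40],[-10,0,0,0,0,0,40],[0,0,0,0,0,0,40],[0,0,0,0,0,0,40]]]'

```text
time_s: 33.5
ee_pos: [0.4376, -0.2957, 0.179]
eef_rot: [2.662, 1.569, 2.484]
force: [1.2, 0.8, -1.0]
grip_width: 0.0464
```

Run:
```python
from h import *
o=ctrl.get_obs(); print(o['grip_width'],o['force']); go(.6302,-.159,.18)
```

```text
0.04637446168056732 [ 1.21067816  0.82949606 -1.03346298]
tool delta mm [ -1.1 168.7 165.4] at [ 0.4376 -0.2957  0.179 ] zaxis yaw -0.1778
```

>>> play_rows --deltas '[[[0,12,12,0,0,0,40],[0,28,27,0,0,0,40],[0,30,29,0,0,0,40],[0,30,29,0,0,0,40],[0,30,29,0,0,0,40],[0,24,24,0,0,0,40],[0,14,14,0,0,0,40],[0,0,0,0,0,0,40],[0,0,0,0,0,0,40]]]'

```text
time_s: 34.4
ee_pos: [0.6285, -0.1597, 0.1784]
eef_rot: [3.066, 1.568, 2.888]
force: [-0.2, -0.2, -1.3]
grip_width: 0.0464
```

Run:
```python
from h import *
o=ctrl.get_obs(); print(o['grip_width'],o['force']); go(.6302,-.159,.05); snap('wrist','w22')
c=load('w20')
for p in ((184,203),(258,185)): print(onz(c,*p,.0765))
```

```text
0.04640311473167665 [-0.18698    -0.18629911 -1.30023573]
tool delta mm [128.4   1.    2. ] at [ 0.6285 -0.1597  0.1784] zaxis yaw -0.1774
[ 0.64223315 -0.29382233  0.0765    ]
[ 0.63768167 -0.22664887  0.0765    ]
```

View pics/w22.png

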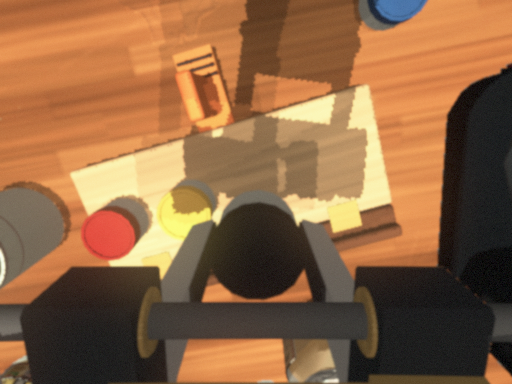

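>>> play_rows --deltas '[[[20,1,2,0,0,0,40],[40,1,0,0,0,0,40],[35,0,0,0,0,0,40],[19,0,0,0,0,0,40],[9,0,0,0,0,0,40],[3,0,0,0,0,0,40],[1,0,0,0,0,0,40],[0,0,0,0,0,0,40]]]'

```text
time_s: 35.25
ee_pos: [0.632, -0.1585, 0.0547]
eef_rot: [-0.136, 1.569, -0.314]
force: [0.3, -0.6, -0.2]
grip_width: 0.0466
```

>>> play_rows --deltas '[[[1,0,0,0,0,0,40],[0.5,0,0,0,0,0,40],[0,0,0,0,0,0,40]]]'

```text
time_s: 35.55
ee_pos: [0.6316, -0.1581, 0.0522]
eef_rot: [-0.139, 1.571, -0.317]
force: [0.1, 0.2, -0.5]
grip_width: 0.0465
```

>>> play_rows --deltas '[[[1.5,0,0,0,0,0,40],[1,0,0,0,0,0,40],[0,0,0,0,0,0,40]]]'

```text
time_s: 35.85
ee_pos: [0.6315, -0.1581, 0.0493]
eef_rot: [2.991, 1.57, 2.813]
force: [-0.1, -0.2, -1.6]
grip_width: 0.0469
```

>>> play_rows --deltas '[[[0.8,0,0,0,0,0,40],[0,0,0,0,0,0,40]]]'

```text
time_s: 36.05
ee_pos: [0.6316, -0.1582, 0.0489]
eef_rot: [-0.217, 1.571, -0.394]
force: [-0.4, 1.3, 1.6]
grip_width: 0.0465
```

>>> play_rows --deltas '[[[0,0,0,0,0,0,50],[0,0,0,0,0,0,54],[0,0,0,0,0,0,54],[0,0,0,0,0,0,54],[-25,0,0,0,0,0,54],[-40,0,0,0,0,0,54],[-45,0,0,0,0,0,54],[-20,0,0,0,0,0,70],[0,0,0,0,0,0,70]]]'

```text
time_s: 36.95
ee_pos: [0.6327, -0.1585, 0.1825]
eef_rot: [-0.123, 1.565, -0.301]
force: [0.4, -0.6, 0.2]
grip_width: 0.0668
```

Run:
```python
from h import *
o=ctrl.get_obs(); print(o['force'],o['grip_width'],o['qpos'][5]); go(.489,-.0165,.17)
c=snap('wrist','w23')
```

```text
[ 0.40072418 -0.63073284  0.23239436] 0.06683712183063609 -1.6945818187710118
tool delta mm [  11.4  114.3 -166.6] at [ 0.6327 -0.1585  0.1825] zaxis yaw -0.1778
```

View pics/w23.png

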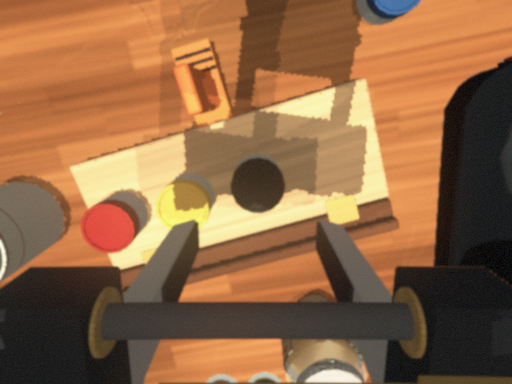

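>>> play_rows --deltas '[[[0,0,-20,0,0,0,70],[0,0,-45,0,0,0,70],[0,0,-45,0,0,0,70],[0,14,-40,0,0,0,70],[0,40,-17,0,0,0,70],[0,40,0,0,0,0,70],[0,20,0,0,0,0,70],[40,0,0,0,0,0,70],[40,0,0,0,0,0,70],[30,0,0,0,0,0,70]]]'

```text
time_s: 38.0
ee_pos: [0.4856, -0.016, 0.0652]
eef_rot: [-3.071, 1.567, 3.035]
force: [0.1, -0.3, -1.1]
grip_width: 0.0699
```

>>> play_rows --deltas '[[[0,0,0,0,0,0,70],[0,0,0,0,0,0,70]]]'

```text
time_s: 38.2
ee_pos: [0.4871, -0.0164, 0.0686]
eef_rot: [-3.064, 1.569, 3.042]
force: [-0.4, -0.1, 1.0]
grip_width: 0.07
```

Run:
```python
from h import *
o=ctrl.get_obs(); print(o['force'],o['grip_width'],o['qpos'][5]); go(.489,-.0165,.016)
c=snap('wrist','w24')
```

```text
[-0.44662087 -0.098902    0.97109003] 0.0700103550377146 -1.5018023527954387
tool delta mm [52.6  0.2  2. ] at [ 0.4871 -0.0164  0.0686] zaxis yaw -0.1778
```

View pics/w24.png

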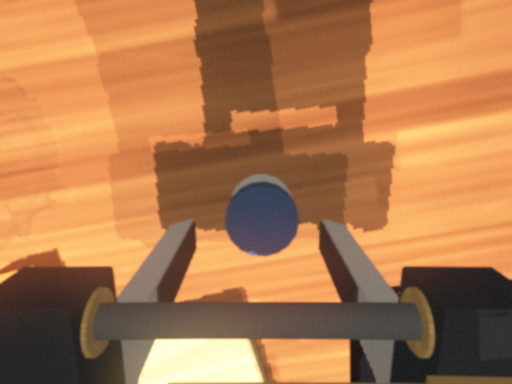

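>>> play_rows --deltas '[[[25,3,0,0,0,0,70],[20,1,0,0,0,0,70],[8,0,0,0,0,0,70],[0,0,0,0,0,0,70],[0,0,0,0,0,0,40],[0,0,0,0,0,0,40],[0,0,0,0,0,0,40],[0,0,0,0,0,0,40]]]'

```text
time_s: 39.05
ee_pos: [0.4885, -0.0126, 0.0164]
eef_rot: [0.008, 1.57, -0.17]
force: [-2.2, -0.8, 6.7]
grip_width: 0.0467
```

>>> play_rows --deltas '[[[-5,0,0,0,0,0,40],[-20,0,0,0,0,0,40],[-40,0,0,0,0,0,40],[-45,0,0,0,0,0,40],[-45,0,0,0,0,0,40],[-10,0,0,0,0,0,40],[0,0,0,0,0,0,40],[0,0,0,0,0,0,40]]]'

```text
time_s: 39.85
ee_pos: [0.4874, -0.0124, 0.1793]
eef_rot: [-3.082, 1.569, 3.023]
force: [-0.3, 0.3, -1.1]
grip_width: 0.0466
```

Run:
```python
from h import *
o=ctrl.get_obs(); print(o['grip_width'],o['force']); go(.6234,-.091,.18)
c=load('w23'); print(onz(c,258,185,.0765),onz(c,109,226,.0765),onz(c,186,205,.0765))
```

```text
0.046647475344264236 [-0.27174546  0.28722266 -1.12800921]
tool delta mm [ -1.  -53.3 147.7] at [ 0.4874 -0.0124  0.1793] zaxis yaw -0.1778
[ 0.62991575 -0.15700786  0.0765    ] [ 0.6435233  -0.29492563  0.0765    ] [ 0.63657337 -0.22287529  0.0765    ]
```

>>> play_rows --deltas '[[[0,-20,0,0,0,0,40],[0,-25,15,0,0,0,40],[0,-8,30,0,0,0,40],[0,0,35,0,0,0,40],[0,0,35,0,0,0,40],[0,0,23,0,0,0,40],[0,0,10,0,0,0,40],[0,0,0,0,0,0,40],[0,0,0,0,0,0,40]]]'

```text
time_s: 40.75
ee_pos: [0.6235, -0.0906, 0.1789]
eef_rot: [3.107, 1.568, 2.929]
force: [-0.1, -0.2, -0.8]
grip_width: 0.0465
```

Run:
```python
from h import *
o=ctrl.get_obs(); print(o['grip_width'],o['force']); go(.6234,-.0905,.05); snap('wrist','w25')
```

```text
0.04648005221915049 [-0.09497869 -0.16194243 -0.82648875]
tool delta mm [1.289e+02 1.000e-01 2.000e-01] at [ 0.6235 -0.0906  0.1789] zaxis yaw -0.1778
```

View pics/w25.png

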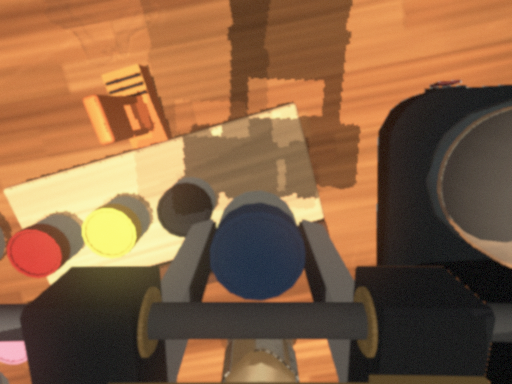

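>>> play_rows --deltas '[[[20,0,0,0,0,0,40],[40,0,0,0,0,0,40],[35,0,0,0,0,0,40],[19,0,0,0,0,0,40],[9,0,0,0,0,0,40],[3,0,0,0,0,0,40],[1,0,0,0,0,0,40],[0,0,0,0,0,0,40]]]'

```text
time_s: 41.6
ee_pos: [0.6248, -0.0909, 0.0549]
eef_rot: [-0.035, 1.569, -0.213]
force: [0.2, -0.0, -0.2]
grip_width: 0.0466
```

>>> play_rows --deltas '[[[1,0,0,0,0,0,40],[1,0,0,0,0,0,40],[0.5,0,0,0,0,0,40],[0,0,0,0,0,0,40]]]'

```text
time_s: 42.0
ee_pos: [0.6244, -0.0908, 0.0512]
eef_rot: [-2.589, 1.571, -2.766]
force: [-0.1, -0.4, -0.6]
grip_width: 0.0463
```

>>> play_rows --deltas '[[[1,0,0,0,0,0,40],[0.8,0,0,0,0,0,40],[0,0,0,0,0,0,40]]]'

```text
time_s: 42.3
ee_pos: [0.6243, -0.0908, 0.0493]
eef_rot: [3.086, 1.571, 2.908]
force: [-1.6, -0.9, -0.7]
grip_width: 0.0466
```

>>> play_rows --deltas '[[[0.6,0,0,0,0,0,40],[0,0,0,0,0,0,40]]]'

```text
time_s: 42.5
ee_pos: [0.6244, -0.0908, 0.049]
eef_rot: [-0.13, 1.571, -0.308]
force: [-1.6, 0.5, 1.5]
grip_width: 0.0465
```

Contact. Releasing and backing away for a look at everything.

>>> play_rows --deltas '[[[0,0,0,0,0,0,50],[0,0,0,0,0,0,54],[0,0,0,0,0,0,54],[0,0,0,0,0,0,54],[-25,0,0,0,0,0,54],[-40,0,0,0,0,0,54],[-45,0,0,0,0,0,54],[-40,0,0,0,0,0,54],[-40,0,-20,0,0,0,54],[-30,0,-30,0,0,0,54]]]'

```text
time_s: 43.5
ee_pos: [0.5751, -0.082, 0.2709]
eef_rot: [-0.016, 1.569, -0.194]
force: [-0.1, 0.8, -0.2]
grip_width: 0.0539
```

>>> play_rows --deltas '[[[-20,-20,-20,0,0,0,60],[0,-20,-20,0,0,0,60],[0,0,0,0,0,0,60],[0,0,0,0,0,0,60]]]'

```text
time_s: 43.9
ee_pos: [0.5287, -0.1144, 0.2891]
eef_rot: [0.095, 1.57, -0.083]
force: [0.3, -0.8, -0.9]
grip_width: 0.06
```

Run:
```python
from h import *
state(); snap('wrist','w26')
for n in ['scene','side']:
    c=snap(n,n+'26'); cv2.imwrite('pics/%s26b.png'%n,cv2.resize(c['img'][120:340,100:460,::-1],None,fx=2.2,fy=2.2,interpolation=cv2.INTER_CUBIC))
```

```text
{'time_s': 43.9, 'qpos': [-0.2809, 0.2292, 1.4172, 0.0001, 1.4946, -1.6731], 'joint_vel': [0.0177, 0.028, -0.0142, 0.0016, 0.0004, 0.0048], 'tau': [-0.9758, -52.314, -36.5174, -0.0789, 0.0963, -0.1098], 'ee_pos': [0.5287, -0.1144, 0.2891], 'eef_rot': [0.0954, 1.5702, -0.0831], 'force': [0.3022, -0.8042, -0.9207], 'moment': [0.02, 0.0396, -0.0037], 'grip_width': 0.06}
```

View pics/w26.png

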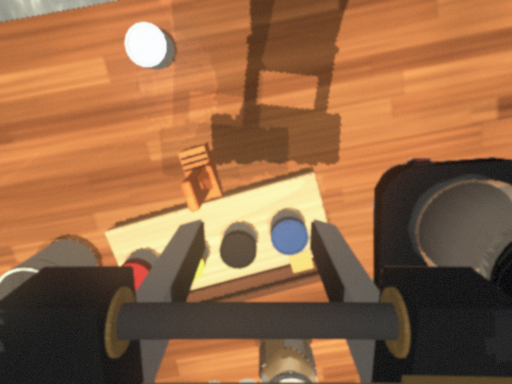

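View pics/scene26b.png

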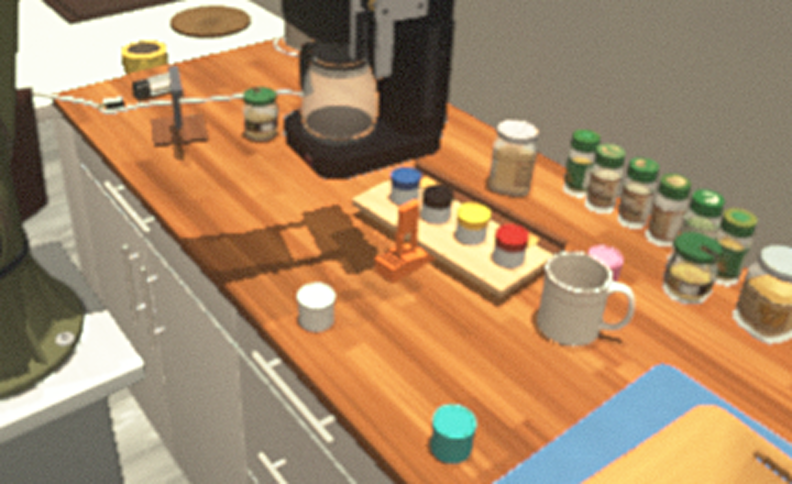

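View pics/side26b.png

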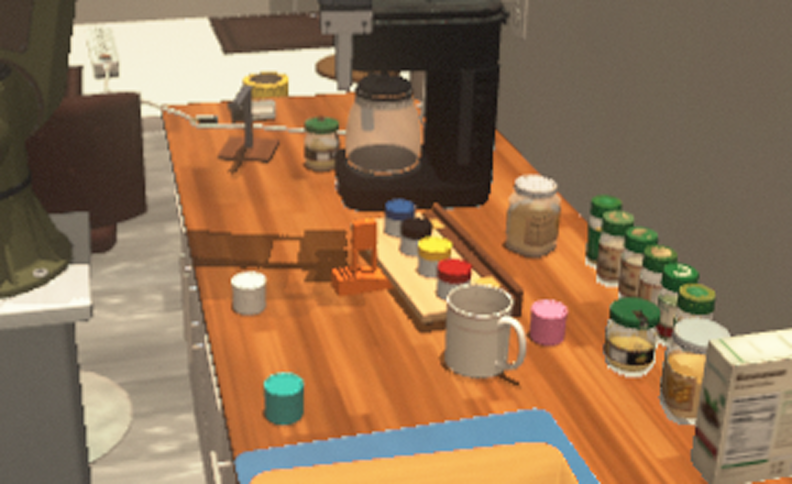

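>>> play_rows --deltas '[[[-15,0,-25,0,0,0,60],[-15,0,-40,0,0,0,60],[-15,0,-40,0,0,0,60],[-15,20,-25,0,0,0,60],[-10,42,0,0,0,0,60],[-10,45,0,0,0,0,60],[-10,45,0,0,0,0,60],[-10,45,0,0,0,0,60],[0,45,0,0,0,0,60],[0,45,0,0,0,0,60]]]'

```text
time_s: 45.05
ee_pos: [0.4517, 0.1938, 0.3887]
eef_rot: [-0.431, 1.571, -0.608]
force: [-0.1, -0.5, -0.2]
grip_width: 0.0597
```

>>> play_rows --deltas '[[[0,40,0,0,0,0,60],[0,20,0,0,0,0,60],[0,0,0,0,0,0,60],[0,0,0,0,0,0,60]]]'

```text
time_s: 45.45
ee_pos: [0.4621, 0.2505, 0.3883]
eef_rot: [-2.415, 1.57, -2.592]
force: [0.7, -0.9, 0.0]
grip_width: 0.0601
```

Run:
```python
from h import *
state(); snap('wrist','w27')
a=load('side26'); im=a['img'][:,:,::-1]; cv2.imwrite('pics/side26z.png',cv2.resize(im[200:280,245:345],None,fx=7,fy=7,interpolation=cv2.INTER_CUBIC))
```

```text
{'time_s': 45.45, 'qpos': [0.4272, 0.1797, 1.2548, -0.0001, 1.7083, -0.967], 'joint_vel': [-0.0242, -0.0258, 0.0105, -0.0006, 0.0012, -0.0029], 'tau': [1.4458, -46.8276, -37.6456, 0.0888, 0.0512, 0.107], 'ee_pos': [0.4621, 0.2505, 0.3883], 'eef_rot': [-2.4151, 1.5697, -2.5918], 'force': [0.724, -0.9392, 0.0159], 'moment': [0.0131, 0.0212, 0.0195], 'grip_width': 0.0601}
```

View pics/w27.png

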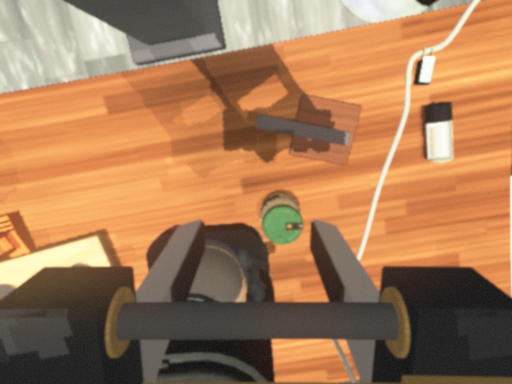

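View pics/side26z.png

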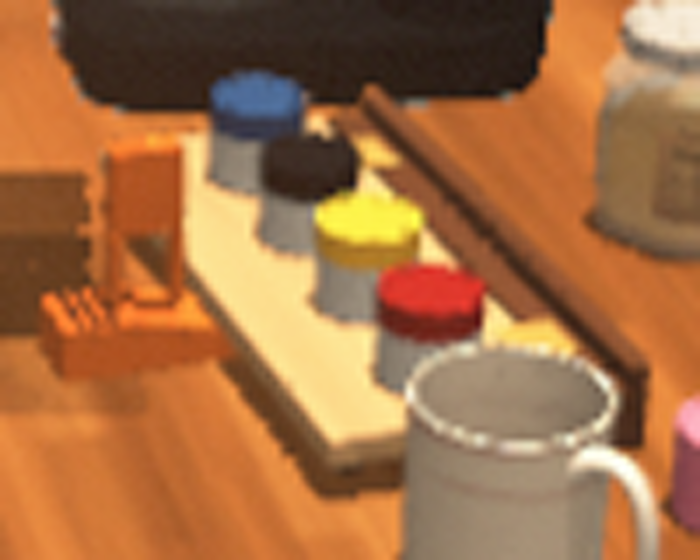

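Run:
```python
from h import *
np.set_printoptions(precision=4,suppress=True)
snap('side','side28');snap('scene','scene28')
for n,us,f in (('scene',(300,310,320),('6','11','12','28')),('side',(285,288,291),('6','11','12','28'))):
  for t in f:
    c=load(n+t); H,S,V=cv2.split(cv2.cvtColor(c['img'],cv2.COLOR_RGB2HSV))
    m=((H>13)&(H<35)&(S<150)&(V>150)); print(n,t,[int(np.where(m[:270,u])[0].max()) for u in us])
a,b=load('scene26'),load('scene28'); d=cv2.absdiff(a['img'],b['img'])[190:260,240:360]; print('diff board region',d.mean(),(d.max(2)>60).sum())
for n in('scene','side'):
    c=load(n+'28'); im=c['img'][:,:,::-1]; x,y=(240,180) if n=='scene' else (230,190)
    cv2.imwrite('pics/%s28z.png'%n,cv2.resize(im[y:y+90,x:x+130],None,fx=6,fy=6,interpolation=cv2.INTER_CUBIC))
```

```text
scene 6 [238, 244, 251]
scene 11 [236, 242, 248]
scene 12 [236, 242, 248]
scene 28 [236, 242, 248]
side 6 [257, 261, 265]
side 11 [255, 258, 262]
side 12 [255, 258, 262]
side 28 [255, 258, 262]
diff board region 13.971507936507937 622
```

View pics/scene28z.png

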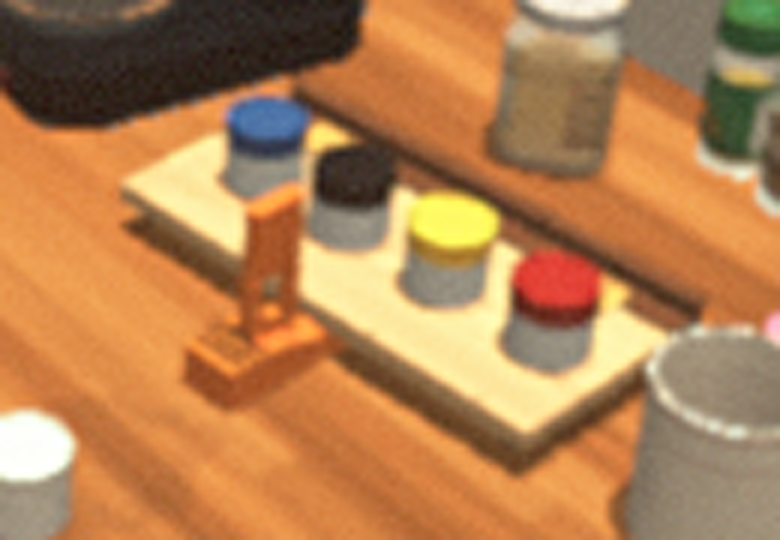

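The board front is at the same height as right after the heel push. All four tins stand upright, the wedge is in place, and the robot is clear of everything.

Run:
```python
from h import *
print(hand_in())
```

```text
the job is handed in; nothing more can be done
None
```

The wedge is jammed under the board, all four tins found stand on it lid up, and the job is handed in at about 45 s of the 210 s allowed.

- **Wedge:** I lifted it off the hook and pushed it nose first under the board's front edge by its tab, until the force rose sharply to about 40 N. I then let go and pushed the heel to about 24 N with almost no further movement.
- **Tins:** red, yellow, black and blue are about 67 mm apart along the board's centre line. The white, turquoise and pink look-alikes were left alone. I saw no green-lidded tin in the scene, side or wrist views, including a last wrist look round the hook stand and coffee maker.

**Last checks:**
- The board's front edge had risen 2–3 pixels from its sagged position in both fixed views, which matches the roughly 8 mm expected for level. It did not move after the tins went on.
- The wedge and tins look upright, and the gripper is empty and well clear.
- I made no move at the mug or the squat jar, and neither looks moved; I did not measure how far.

**What disagreed:** the scene and side cameras differed by 5–10 mm on fixed-height points, so I took positions from the wrist camera instead. I had no direct reading of the hinge angle or of the wedge's contact force on the board. Those I judged only from the pictures and the push forces.

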